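# Empty the hanging knob tin

## Task

Lift the metal tin up so that its keyholes clear the screw heads, pull it off the board, and pour all six wooden knobs out of it into the white bowl. Then stand the empty tin upright in the middle of the round cork mat and let go of it. Leave the bowl where it is and knock nothing over.

Things in the scene. Friction and masses are not known exactly. Their poses are not given: they have to be found in the camera images.
- board: Upright plywood board, 230 mm wide, 18 mm thick, 270 mm high, fixed on the table on a 150 x 250 x 16 mm wooden foot. Origin on the table at the middle of the board's front face. Its x axis is level and points INTO the board (the front looks to -x), y along the width, z up. The tin hangs in front of it on two screws.
- bracket_end (a point): Free end of a flat steel lantern bracket on the board, at its underside: 28 mm wide, 18 mm high, it sticks out level 105 mm from the middle of the board's front, underside 241 mm above the table. It hangs over the tin, so the gripper must come in tilted, from the front. Axes as the board.
- screw0 (a point): Centre of the head of the screw at the board's y = -66 mm, 120 mm above the table: head 18 mm across and 4 mm thick, shank 8 mm thick, 7 mm gap between head and board. Axes as the board.
- screw1 (a point): The same at the board's y = +66 mm.
- tin_handle (a point): Middle of the tin's handle, where to grip it. Dark wooden bar, 14 mm thick (along the tin's y), 28 mm deep, 78 mm long, slanting 45 degrees up and outwards (-x +z) from the tin's front wall; the free end lies 31 mm beyond this point, the front wall 45 mm down the slope. Axes of the tin: x towards its flat back plate (hung: into the board), y along its width, z up.
- tin_foot (a point): Centre of the tin's underside, at (+77, 0, -84) mm from the handle point in the tin's axes. Tin: grey sheet metal, about 0.16 kg, open top, body 100 mm wide, 90 mm front to back at the rim, 75 mm high; its front is 45 mm from this point, its back plate's rear 45 mm. The plate is 172 mm wide, 4 mm thick, as high as the tin. It stands flat on its own.
- tin_lip (a point): Middle of the tin's back rim edge, the edge to pour over: at (+122, 0, -9) mm from the handle point in the tin's axes. Inside, the back wall slopes 20 degrees outwards up to this edge, so the tin empties over it when tipped about 95 degrees from upright, this edge going down.
- keyhole0 (a point): Centre of the wide opening (26 x 26 mm) of the keyhole in the back plate's wing at the tin's y = -66 mm, 30 mm above its underside. An 11 mm slot runs up from it and holds the shank. The tin hangs leaning 3 degrees and binds if lifted askew. Hung, it lies 20 mm below the screw: lift it level, straight up 20 mm (+-3), head facing opening, then pull level away from the board by more than 20 mm. Axes of the tin.
- keyhole1 (a point): The same in the wing at the tin's y = +66 mm.
- bowl_rim (a point): Centre of the mouth of the white ceramic bowl, 70 mm above the table; the bowl is 180 mm across at the rim, round, 0.7 kg, standing loose on the table.
- mat: Round cork mat, 200 mm across, 6 mm thick, fixed on the table; origin at the centre of its underside.
- bottle_a: Brown glass bottle with a label, 66 mm across, 240 mm high, standing; origin at the centre of its underside. Leave standing.
- bottle_b: Brown glass bottle without label, 66 mm across, 240 mm high, standing; origin at the centre of its underside. Leave standing.
- jar: Clear jar with a metal cap, 64 mm across, 85 mm high, standing; origin at the centre of its underside. Leave standing.
- knob0_c (a point): Centre of one of six turned wooden ball knobs, 28 mm across with a 10 mm wide stub standing out 1.5 mm, 12 g, at first in the tin.
- knob1_c (a point): Centre of one of six turned wooden ball knobs, 28 mm across with a 10 mm wide stub standing out 1.5 mm, 12 g, at first in the tin.
- knob2_c (a point): Centre of one of six turned wooden ball knobs, 28 mm across with a 10 mm wide stub standing out 1.5 mm, 12 g, at first in the tin.
- knob3_c (a point): Centre of one of six turned wooden ball knobs, 28 mm across with a 10 mm wide stub standing out 1.5 mm, 12 g, at first in the tin.
- knob4_c (a point): Centre of one of six turned wooden ball knobs, 28 mm across with a 10 mm wide stub standing out 1.5 mm, 12 g, at first in the tin.
- knob5_c (a point): Centre of one of six turned wooden ball knobs, 28 mm across with a 10 mm wide stub standing out 1.5 mm, 12 g, at first in the tin.

How it is judged (in metres and radians):
On the way, in this order (a step that is already met when the one before it is completed fails the run):
1. the tin is off both screws and clear of the board (distance between keyhole0 and screw0 above 0.06 m and distance between keyhole1 and screw1 above 0.06 m and contact force between tin and board below 0.1 N), for 0.2 s.
2. all six knobs lie in the bowl (horizontal distance between each of knob0_c, knob1_c, knob2_c, knob3_c, knob4_c, knob5_c and bowl_rim below 0.085 m and height (world z) of each of knob0_c, knob1_c, knob2_c, knob3_c, knob4_c, knob5_c below 0.075 m), for 0.2 s.
At the end, for the whole second after the job is handed in: All six knobs lie at rest in the bowl (centres within 85 mm of its axis and below 75 mm height), the bowl is level, and the tin stands upright (within 0.1 rad) and still on the cork mat, its underside's centre within 45 mm of the mat's centre and under 12 mm above the table (all of step 2 and linear speed of each of knob0, knob1, knob2, knob3, knob4, knob5 below 0.05 m/s and horizontal distance between tin_foot and mat below 0.045 m and height (world z) of tin_foot below 0.012 m and angle between each of tin_foot, bowl_rim's own z axis and vertical below 0.1 rad and linear speed of tin below 0.02 m/s); the robot touches nothing.
It fails at once if the bowl is shifted by more than 40 mm (distance of bowl_rim from where it was at the start of the episode above 0.04 m).
It fails at once if the labelled bottle is knocked over (angle between bottle_a's own z axis and vertical above 0.5 rad).
It fails at once if the plain bottle is knocked over (angle between bottle_b's own z axis and vertical above 0.5 rad).
It fails at once if the jar is knocked over (angle between jar's own z axis and vertical above 0.5 rad).
It also fails if it takes over 69 s, if anything falls off the work surface, if the arm or the gripper's body presses on something with over 40 N, if the wrist force passes 120 N, or if a joint passes its speed limit or range.

## Robot

A 6-joint arm with a two-finger parallel gripper is mounted at the origin on the work surface. World frame = base frame: x ahead of the robot, y to its left, z up, the work surface at z = 0. Lengths are in m, angles in degrees, forces in N, time in s.
With the tool pointing down it reaches from about 0.4 to 0.825 m from the base axis. Payload 7 kg.
Tool frame: the origin (TCP) lies midway between the tips of the shut fingers; the grasp point (between the pads) lies 19 mm behind it; z points along the fingers, y is the line along which they close (so a half turn about z gives the same grasp; the last joint's range is limited). The gripper opens to 88 mm and grips with 3 to 60 N. Pads are 19 mm wide; open, the fingers measure 130 mm over their backs; the gripper's body (78 mm by 193 mm) begins 47 mm behind the grasp point.
Start: joints at [-59.295, 20.546, 0.682, 0, -70.136, -16.507], TCP at [0.166, -0.654, 0.227] pointing down, gripper open.
Joint ranges: [-176.03, 176.03], [-82.01, 121.73], [-58.28, 71.71], [-173.87, 95.51], [-174.79, -0.11], [-173.66, 173.66]. Speed limits (degrees/s): [136.94, 136.94, 172.46, 180, 180, 180].

## Interface

Orientations are given as [roll, pitch, yaw] about the fixed x, y, z axes, in that order (R = Rz(yaw) Ry(pitch) Rx(roll)).
In Python, from plant import r gives the robot as it stands. The module is installed in compiled form; this text tells all that it offers.
- The arm moves only by the tool play_rows, never from a script. Its argument "rows" is a list of rows, each an object with "slide": the shift along the tool's x, y, z as a fraction of full scale, a list of three; "delta_rot": the turn, a rotation vector about the tool's x, y, z as a fraction of full scale, a list of three; "fingers": the opening, from -1 (shut) to 1 (fully open). In form: [{"slide": [x, y, z], "delta_rot": [rx, ry, rz], "fingers": fingers}, ...]. A call has 1 to 8 rows; each row shifts and turns the commanded pose from where the row before left it, along the tool's axes as they then stand; what a row does not reach is not made up. Full scale, the value 1, is 0.15 m for a shift and 0.08 rad for a turn. A row lasts 1/8 s, in which the tool goes at most 62.5 mm and 10.7 degrees, less where a joint would pass 70% of its speed; a pose out of reach is approached as far as the arm can. A call with a number of a shift or a turn outside -1 to 1 is refused whole. A call with a gripper value outside its range is refused whole. The fingers move at their own pace and stop on an object; "squeeze" is the grip in N (left out, the last holds). Time passes only in rows, so rows that do not move let the fingers close. It gives the time, the measured TCP pose, the force, the opening and the grip force at its end, in the units of the state.
- r.get_state(): the state, without advancing time (a new reading comes with each control period).
- r.capture(name): name is "scene" or "top"; returns a dict with "image" (400x640x3 uint8, blue, green, red), "fx", "fy", "cx", "cy" (pixels), "distortion" ([k1, k2, p1, p2, k3] as OpenCV has them; the pictures are not rectified), "R" (3x3) and "t" (3): a world point X has camera coordinates R X + t. Camera axes: x right, y down, z forward; pixel columns grow to the right and rows downward; lengths in m; the calibration is good to about 2 mm. A picture is of the moment at which its call begins. There is no depth.
- r.close_job(): hands the job in; it is judged then, once.
The state is a dict: "time_s": time; "joints": joint angles; "qd": joint speeds; "joint_torque": joint torques, N m; "tcp_pos": TCP position; "eef_rot": TCP orientation; "contact_force": force on the tool from outside, world axes, zero at the start; "moment": the same for the moment, N m; "gripper_width": finger opening in m; "gripper_force": force on a finger pad.
Only numpy, scipy, OpenCV 4.12 (cv2) and the standard library are available. Lean on these libraries where they do the work, as an engineer would, in place of code of your own. Each camera call takes 0.05 s, during which the arm holds its last target. There are 200 camera calls.

## Working session

There is one attempt and no reset: what is moved stays moved. The work goes in short steps, Python scripts to look and compute and a tool call to move; the robot and the scene stay as the last step left them, time stands still between calls to the robot, and variables do not carry over. Pictures are saved under pics/ and viewed, at most 10 in all, crops included, and the job is handed in when it is done.

Besides the shell and the picture viewer there is one more tool, called after ">>>" as name(argument=value, ...) on one line, values as JSON. play_rows: Moves the arm, as the interface text tells. Shift numbers are shares of 0.15 m and turn numbers shares of 0.08 rad, none past 1 either way. Its arguments: {"type":"object","properties":{"rows":{"type":"array"},"squeeze":{"type":"number"}},"required":["rows"]}

```bash
mkdir -p pics; cat > h.py <<'E'
import numpy as np, cv2, pickle
from scipy.spatial.transform import Rotation as Ro
from plant import r
def cap(n,f):
    c=r.capture(n); cv2.imwrite(f'pics/{f}.png',c['image']); pickle.dump(c,open(f'{f}.pkl','wb')); return c
def ld(f): return pickle.load(open(f'{f}.pkl','rb'))
def K(c): return np.array([[c['fx'],0,c['cx']],[0,c['fy'],c['cy']],[0,0,1]])
def ray(c,uv):
    p=cv2.undistortPoints(np.array([[uv]],float),K(c),np.array(c['distortion']))[0,0]
    R=np.array(c['R']);o=-R.T@np.array(c['t']);return o,R.T@np.array([p[0],p[1],1])
def onz(c,uv,z):
    o,d=ray(c,uv);return o+d*(z-o[2])/d[2]
def tri(c1,u1,c2,u2):
    o,d=ray(c1,u1);p,e=ray(c2,u2)
    s=np.linalg.lstsq(np.c_[d,-e],p-o,rcond=None)[0];a=o+d*s[0];b=p+e*s[1];return (a+b)/2,np.linalg.norm(a-b)
def proj(c,X):
    return cv2.projectPoints(np.atleast_2d(X).astype(float),cv2.Rodrigues(np.array(c['R']))[0],np.array(c['t'],float),K(c),np.array(c['distortion']))[0][:,0]
E
python3 - <<'E'
from h import *
for n in('scene','top'):
    c=cap(n,n+'0');R=np.array(c['R']);print(n,-R.T@np.array(c['t']),R[2],c['fx'])
print(r.get_state())
E
```

```text
scene [1.00181869 0.21769643 0.95930591] [-0.41575418 -0.28663349 -0.86312786] 403.46970658842736
top [ 0.52999486 -0.04091583  1.265701  ] [ 0.04606849 -0.00276425 -0.99893446] 481.544975027665
{'time_s': 0.1, 'joints': array([-5.92948789e+01,  2.05864713e+01,  6.39448680e-01, -1.61877917e-02,
       -7.01359001e+01, -1.65057019e+01]), 'qd': array([ 0.09808557, -0.12005705,  0.14169957,  0.02656103,  0.02402687,
        0.00899532]), 'joint_torque': array([-2.25610340e-03, -5.84161985e+01,  2.93750292e+01,  7.01553404e+00,
        1.01717180e-02, -7.00911687e-05]), 'tcp_pos': array([ 0.16542251, -0.65397177,  0.22573419]), 'eef_rot': array([ 1.79916170e+02, -8.96984539e-03, -1.65806086e+02]), 'contact_force': array([ 0.82739032, -0.03544744, -0.24010998]), 'moment': array([-0.0041992 ,  0.01076961,  0.01054719]), 'gripper_force': 0.0, 'gripper_width': 0.08754193968581915}
```

View pics/scene0.png

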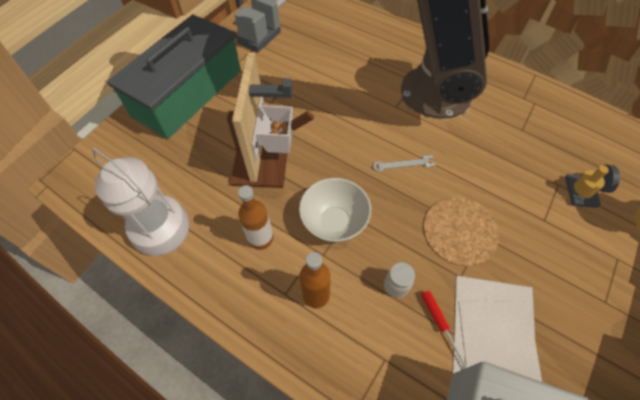

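View pics/top0.png

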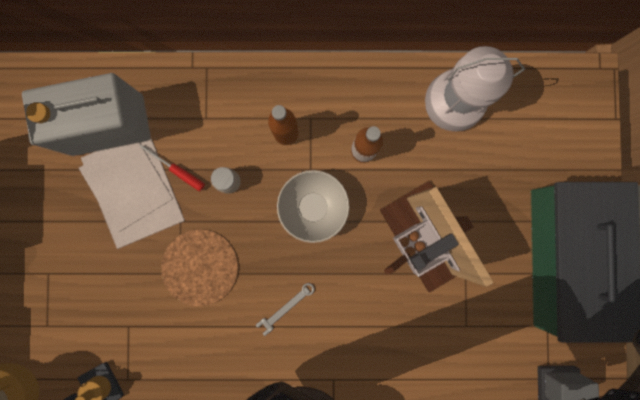

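The scene view shows the board and tin at (260,125), bowl (335,210), mat (461,230) and bottles (257,222) and (316,282). In the top view, the bowl is at (313,206), mat at (200,268) and handle near (397,262). I'll zoom in on the board next.

```bash
python3 - <<'E'
from h import *
a=ld('top0')['image'][170:310,360:510];b=ld('scene0')['image'][45:195,215:335]
a=cv2.resize(a,(400*150//140,400),interpolation=cv2.INTER_CUBIC);b=cv2.resize(b,(320,400),interpolation=cv2.INTER_CUBIC)
cv2.imwrite('pics/z.png',cv2.convertScaleAbs(np.hstack([a,b]),alpha=1.5))
c=ld('top0');s=ld('scene0')
print('bowl',onz(c,(313,206),.07))
for n,z in(('top0',.006),('scene0',.006)):
    k=ld(n);h=cv2.cvtColor(k['image'],cv2.COLOR_BGR2HSV)
    print(n,'mat',onz(k,(200,268) if n=='top0' else (461,230),.006))
# bowl rim by mask
for k in (c,s):
    h=cv2.cvtColor(k['image'],cv2.COLOR_BGR2HSV);m=((h[...,1]<60)&(h[...,2]>90)).astype(np.uint8)
    for t in cv2.findContours(m,0,2)[0]:
        if cv2.contourArea(t)>800:
            e=cv2.fitEllipse(t);print('ell',np.round(e[0]),np.round(e[1]),onz(k,e[0],.07))
print('botA cap',tri(c,(373,134),s,(246,194)),'botB',tri(c,(279,111),s,(314,261)),'jar',tri(c,(225,179),s,(402,271)))
print('handle end',tri(c,(387,270),s,(309,115)))
E
```

```text
bowl [ 0.57984189 -0.02786801  0.07      ]
top0 mat [0.42071861 0.26692449 0.006     ]
scene0 mat [0.42858164 0.26917099 0.006     ]
ell [424. 246.] [44. 71.] [ 0.48000113 -0.30388627  0.07      ]
ell [313. 206.] [70. 71.] [ 0.58002929 -0.02761919  0.07      ]
ell [131. 189.] [ 84. 114.] [0.62088059 0.42523053 0.07      ]
ell [ 72. 109.] [66. 96.] [0.82346733 0.58013128 0.07      ]
ell [469.  88.] [ 60. 103.] [ 0.87701126 -0.41965528  0.07      ]
ell [505. 349.] [ 97. 174.] [0.67584465 0.46445559 0.07      ]
ell [132. 343.] [ 41. 284.] [ 1.1097787  -0.21546602  0.07      ]
ell [335. 209.] [62. 70.] [ 0.58781835 -0.02520132  0.07      ]
ell [141. 205.] [ 60. 126.] [ 0.85107487 -0.45036635  0.07      ]
ell [272. 128.] [39. 70.] [ 0.46398534 -0.3150183   0.07      ]
ell [ 96. 115.] [18. 65.] [ 0.70987502 -0.80343655  0.07      ]
ell [65. 32.] [ 26. 181.] [ 0.50903687 -1.24929714  0.07      ]
botA cap (array([ 0.73102752, -0.1605684 ,  0.22335579]), np.float64(0.0005403619940636696)) botB (array([0.7792739 , 0.04529971, 0.23012044]), np.float64(0.0018214861002125266)) jar (array([0.64507013, 0.19106239, 0.08203745]), np.float64(0.004084520824820363))
handle end (array([ 0.43205252, -0.20065795,  0.16461804]), np.float64(0.007275829923606718))
```

View pics/z.png

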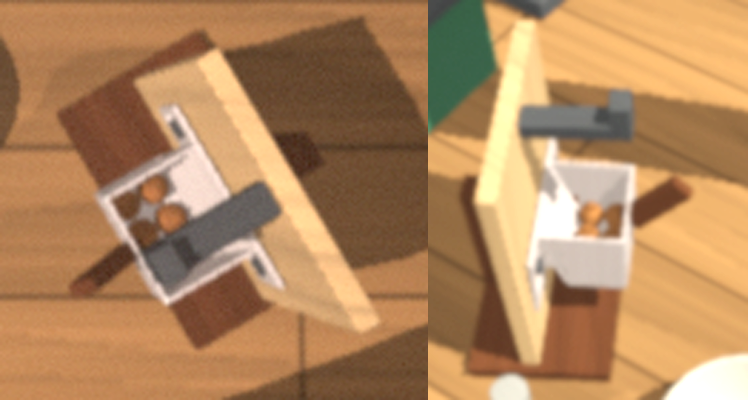

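The crop shows the board's top strip running from full-frame (430,190) to (485,285) in the top view. The handle's free end is at (388,271) in the top view and (310,115) in the scene view.

```bash
python3 - <<'E'
from h import *
c=ld('top0');s=ld('scene0')
T=lambda x,y:(360+x/2.857,170+y/2.857)
S=lambda x,y:(215+(x-428)/2.667,45+y/2.667)
F=[onz(c,T(*p),.27) for p in((200,57),(358,330),(380,320),(220,48))]
G=[onz(s,S(*p),.27) for p in((535,25),(497,207))]
print(np.round(F,4),np.round(G,4))
d=F[0]-F[1];print(np.linalg.norm(d),np.linalg.norm(F[3]-F[2]),np.degrees(np.arctan2(d[1],d[0])),np.degrees(np.arctan2((F[3]-F[2])[1],(F[3]-F[2])[0])))
d=G[0]-G[1];print(np.linalg.norm(d),np.degrees(np.arctan2(d[1],d[0])))
print('bracket end front lower/top corners',tri(c,T(150,268),s,S(632,95)))
e,er=tri(c,T(80,288),s,S(684,186));print('handle end',e,er)
q,er=tri(c,T(131,250),s,S(636,218));print('handle root',q,er)
print('tin rim front corners',tri(c,T(98,194),s,S(629,288)),tri(c,T(168,303),s,S(634,167)))
for z in(.145,): print(onz(c,T(98,194),z),onz(c,T(168,303),z))
E
```

```text
[[ 0.605  -0.2729  0.27  ]
 [ 0.4078 -0.3852  0.27  ]
 [ 0.4149 -0.4013  0.27  ]
 [ 0.6116 -0.2875  0.27  ]] [[ 0.4144 -0.3788  0.27  ]
 [ 0.6099 -0.2638  0.27  ]]
0.22700592181731086 0.22720814874021528 29.671568733572975 30.052026344889104
0.22686277706777835 -149.51749542464114
bracket end front lower/top corners (array([ 0.45430253, -0.23309711,  0.28622714]), np.float64(0.002404305811682623))
handle end [ 0.42844226 -0.20062966  0.16249657] 0.0011858510671101136
handle root [ 0.45354463 -0.24865693  0.10875323] 0.005105339262391449
tin rim front corners (array([ 0.49902169, -0.22979545,  0.05417948]), np.float64(0.0052528178935210505)) (array([ 0.4125191 , -0.27645684,  0.13049449]), np.float64(0.001396041358885218))
[ 0.50261831 -0.21772541  0.145     ] [ 0.4143793  -0.27404127  0.145     ]
```

>>> play_rows(rows=[{"slide": [-0.14,0.23,-0.12],"delta_rot": [0,0,0],"fingers": 1},{"slide": [-0.14,0.23,-0.12],"delta_rot": [0,0,0],"fingers": 1},{"slide": [-0.14,0.23,-0.12],"delta_rot": [0,0,0],"fingers": 1},{"slide": [-0.14,0.23,-0.12],"delta_rot": [0,0,0],"fingers": 1},{"slide": [-0.14,0.23,-0.12],"delta_rot": [0,0,0],"fingers": 1},{"slide": [-0.14,0.23,-0.12],"delta_rot": [0,0,0],"fingers": 1}])

```text
time_s: 0.85
tcp_pos: [0.237, -0.4214, 0.3348]
eef_rot: [180.0, -0.0, -165.8]
contact_force: [1.2, -0.7, 0.5]
gripper_width: 0.088
gripper_force: 0.0
```

```bash
cat >> h.py <<'E'
def save():
    s=r.get_state();open('log.txt','a').write(repr([list(map(float,s['joints'])),list(map(float,s['tcp_pos'])),list(map(float,s['eef_rot']))])+'\n')
    return s
def pose(s): return np.array(s['tcp_pos']),Ro.from_euler('xyz',s['eef_rot'],degrees=True)
def Rtool(yaw,dep,flip=1):
    # tool z: heading yaw, dep deg below horizontal; tool y = flip*level perpendicular
    y_,d=np.radians([yaw,dep]);z=np.array([np.cos(d)*np.cos(y_),np.cos(d)*np.sin(y_),-np.sin(d)])
    y=flip*np.array([-np.sin(y_),np.cos(y_),0]);return Ro.from_matrix(np.c_[np.cross(y,z),y,z])
def turn(s,Rt):
    p,R=pose(s);w=(R.inv()*Rt).as_rotvec();return w/.08
def shift(Rt,D): return Rt.inv().apply(D)/.15
E
python3 - <<'E'
from h import *
s=save();print(s['tcp_pos'],s['eef_rot'],s['joints'])
for f in(1,-1): print(f,turn(s,Rtool(-60.2,45,f)))
E
```

```text
[ 0.23695529 -0.42138474  0.33483208] [ 1.79974898e+02 -5.18353282e-03 -1.65814834e+02] [-3.72851086e+01 -1.07970321e+00 -1.19440534e+01 -1.17918329e-02
 -7.91585157e+01 -3.85275061e+01]
1 [ 6.35678856 -8.37636509 15.33608461]
-1 [  8.99243914   6.82432459 -21.69669056]
```

>>> play_rows(rows=[{"slide": [0,0,0],"delta_rot": [0.32,-0.42,0.77],"fingers": 1},{"slide": [0,0,0],"delta_rot": [0.32,-0.42,0.77],"fingers": 1},{"slide": [0,0,0],"delta_rot": [0.32,-0.42,0.77],"fingers": 1},{"slide": [0,0,0],"delta_rot": [0.32,-0.42,0.77],"fingers": 1},{"slide": [0,0,0],"delta_rot": [0.32,-0.42,0.77],"fingers": 1},{"slide": [0,0,0],"delta_rot": [0.32,-0.42,0.77],"fingers": 1},{"slide": [0,0,0],"delta_rot": [0.32,-0.42,0.77],"fingers": 1}])

```text
time_s: 1.72
tcp_pos: [0.2367, -0.4226, 0.3343]
eef_rot: [-172.8, 15.3, 170.2]
contact_force: [-0.8, 0.2, 0.1]
gripper_width: 0.0877
gripper_force: 0.0
```

```bash
python3 -c "from h import *;save()"
```

>>> play_rows(rows=[{"slide": [0,0,0],"delta_rot": [0.32,-0.42,0.77],"fingers": 1},{"slide": [0,0,0],"delta_rot": [0.32,-0.42,0.77],"fingers": 1},{"slide": [0,0,0],"delta_rot": [0.32,-0.42,0.77],"fingers": 1},{"slide": [0,0,0],"delta_rot": [0.32,-0.42,0.77],"fingers": 1},{"slide": [0,0,0],"delta_rot": [0.32,-0.42,0.77],"fingers": 1},{"slide": [0,0,0],"delta_rot": [0.32,-0.42,0.77],"fingers": 1},{"slide": [0,0,0],"delta_rot": [0.32,-0.42,0.77],"fingers": 1}])

```text
time_s: 2.6
tcp_pos: [0.2367, -0.4226, 0.3344]
eef_rot: [-172.5, 32.1, 145.4]
contact_force: [-0.0, 0.2, 0.9]
gripper_width: 0.0878
gripper_force: 0.0
```

```bash
python3 -c "from h import *;save()"
```

>>> play_rows(rows=[{"slide": [0,0,0],"delta_rot": [0.32,-0.42,0.77],"fingers": 1},{"slide": [0,0,0],"delta_rot": [0.32,-0.42,0.77],"fingers": 1},{"slide": [0,0,0],"delta_rot": [0.32,-0.42,0.77],"fingers": 1},{"slide": [0,0,0],"delta_rot": [0.32,-0.42,0.77],"fingers": 1},{"slide": [0,0,0],"delta_rot": [0.32,-0.42,0.77],"fingers": 1},{"slide": [0,0,0],"delta_rot": [0.32,-0.42,0.77],"fingers": 1}])

```text
time_s: 3.35
tcp_pos: [0.2372, -0.4289, 0.3503]
eef_rot: [179.5, 44.1, 119.3]
contact_force: [-1.0, -0.4, 0.6]
gripper_width: 0.0878
gripper_force: 0.0
```

```bash
cat > kin.py <<'E'
from h import *
from scipy.optimize import least_squares
L=[eval(l) for l in open('log.txt')]
L.append([[-59.295,20.546,.682,0,-70.136,-16.507],[.166,-.654,.227],[180,0,-165.8]])
def fk(q,P,s4,ax6,s6):
    R=Ro.identity();p=np.zeros(3);P=np.asarray(P).reshape(-1,3)
    ax=['z','y','y','x','y',ax6];sg=[1,1,-1,s4,-1,s6]
    for i in range(6):
        R=R*Ro.from_euler(ax[i],sg[i]*q[i],degrees=True);p=p+R.apply(P[i])
    return p,R
E
python3 - <<'E'
from kin import *
save();L=[eval(l) for l in open('log.txt')]
print(L[-1])
for s4 in(1,-1):
  for s6 in(1,-1):
    # tool offset rotation must be constant
    Ts=[]
    for q,p,e in L:
        _,R=fk(q,np.zeros(18),s4,'x',s6);Ts.append(R.inv()*Ro.from_euler('xyz',e,degrees=True))
    print(s4,s6,[np.round(np.degrees((Ts[0].inv()*t).magnitude()),2) for t in Ts]); print(np.round(Ts[0].as_matrix(),3).tolist())
E
```

```text
[[-28.062859071352854, -28.33849444793264, -58.22007495953505, 48.36868846878093, -29.580280565530916, -159.01355343553942], [0.2372215090805263, -0.42893060581084536, 0.35034319167309436], [179.52222768901544, 44.13953702914294, 119.25963383558945]]
1 1 [np.float64(0.0), np.float64(48.75), np.float64(113.13), np.float64(154.22)]
[[0.0, -0.0, 1.0], [-0.224, 0.975, 0.0], [-0.975, -0.224, 0.0]]
1 -1 [np.float64(0.0), np.float64(1.61), np.float64(31.59), np.float64(96.74)]
[[0.0, -0.0, 1.0], [-1.0, 0.0, 0.0], [-0.0, -1.0, -0.0]]
-1 1 [np.float64(0.0), np.float64(47.97), np.float64(136.06), np.float64(119.03)]
[[0.0, -0.0, 1.0], [-0.224, 0.975, 0.0], [-0.975, -0.224, 0.0]]
-1 -1 [np.float64(0.0), np.float64(0.0), np.float64(0.0), np.float64(0.0)]
[[-0.0, -0.0, 1.0], [-1.0, -0.0, -0.0], [0.0, -1.0, -0.0]]
```

```bash
cat >> kin.py <<'E'
C=Ro.from_matrix([[0,0,1],[-1,0,0],[0,-1,0]])
def fkp(q,x):
    a1,d1,b,L2,ex,ez,t,ty,tz,lx=x
    p,R=fk(q,[[a1,0,d1],[lx,b,L2],[ex,0,ez],[0,0,0],[t,ty,tz],[0,0,0]],-1,'x',-1);return p,R*C
def fit():
    x0=np.array([0,.3,-.19,.4,.4,0,.25,0,0,0])
    L=[eval(l) for l in open('log.txt')]
    f=lambda x:np.r_[np.concatenate([fkp(q,x)[0]-p for q,p,_ in L])*1e3,(x-x0)*.3]
    o=least_squares(f,x0);return o.x,max(abs(o.fun[:3*len(L)]))
LIM=np.array([[-176.03,176.03],[-82.01,121.73],[-58.28,71.71],[-173.87,95.51],[-174.79,-.11],[-173.66,173.66]])
def ik(p,R,x,n=30,seed=0,q0=None):
    g=np.random.default_rng(seed);best=[]
    lo,hi=LIM[:,0]+1,LIM[:,1]-1
    for i in range(n):
        q=g.uniform(lo,hi) if q0 is None or i else np.clip(q0,lo,hi)
        def f(q):
            P,Q=fkp(q,x);return np.r_[(P-p)*1e2,(Q.inv()*R).as_rotvec()*10]
        o=least_squares(f,q,bounds=(lo,hi),x_scale=30,max_nfev=60)
        if np.abs(o.fun).max()<.05 and not any(np.abs(o.x-b).max()<3 for b in best): best.append(o.x)
        if q0 is not None and best: break
    return best
E
python3 - <<'E'
from kin import *
x,e=fit();print(np.round(x,4),e)
# grasp and pour feasibility
u=lambda y:np.array([np.cos(np.radians(y)),np.sin(np.radians(y)),0])
H=np.array([.444,-.220,.148])
for f in(1,-1):
    R=Rtool(-60.2,45,f);a=R.as_matrix()[:,2]
    for d in(0,-.08): print('grasp',f,d,[np.round(b).astype(int).tolist() for b in ik(H+a*(.019+d),R,x,20)])
# pour: tin x heading yaw, tilt th; lip above bowl centre
bowl=np.array([.58,-.028,0])
for f in(1,-1):
  for yaw in range(-180,180,30):
    ok=[]
    for th in (0,50,100):
        R=Rtool(yaw,45+th,f);Rt=Ro.from_euler('zy',[yaw,th],degrees=True) # tin axes
        # intrinsic: Rz(yaw)Ry(th)
        Rt=Ro.from_euler('ZY',[yaw,th],degrees=True)
        lip=bowl+[0,0,.14]-u(yaw)*.02
        Hp=lip-Rt.apply([.122,0,-.009]);a=R.as_matrix()[:,2]
        b=ik(Hp+a*.019,R,x,8);ok.append([np.round(v).astype(int).tolist() for v in b[:2]])
    print(f,yaw,ok)
E
```

```text
[-0.      0.1988 -0.      0.6016  0.4636 -0.      0.378  -0.1918 -0.
  0.    ] 0.0004910990325235343
grasp 1 0 []
grasp 1 -0.08 []
grasp -1 0 []
grasp -1 -0.08 []
1 -180 [[[10, 58, 46, -8, -123, 79]], [[15, 18, -5, 1, -62, 74]], []]
1 -150 [[[22, 53, 31, 6, -112, 98]], [[18, 17, -5, -1, -63, 103]], []]
1 -120 [[[35, 43, 6, 18, -95, 110]], [[21, 15, -7, -4, -64, 131]], [[-23, 13, -8, -58, -73, -166]]]
1 -90 [[[46, 31, -22, 30, -75, 115]], [[22, 12, -10, -5, -66, 160]], [[-19, 25, 8, -51, -95, -155]]]
1 -60 [[[54, 16, -52, 51, -57, 114]], [[23, 9, -14, -5, -68, -171]], [[-11, 35, 23, -42, -114, -143]]]
1 -30 [[], [[21, 7, -17, -4, -69, -140]], [[-1, 43, 32, -30, -127, -127]]]
1 0 [[], [[19, 6, -19, -2, -70, -108]], [[10, 45, 30, -11, -129, -103]]]
1 30 [[[-26, 2, -32, -59, -43, 6]], [[15, 7, -19, 1, -69, -75]], [[21, 42, 16, 8, -118, -81]]]
1 60 [[[-31, 19, -12, -49, -69, 24]], [[12, 10, -17, 4, -67, -44]], [[31, 34, -5, 24, -101, -67]]]
1 90 [[[-24, 33, 9, -40, -89, 34]], [[10, 13, -14, 5, -65, -13]], [[39, 24, -28, 40, -82, -61]]]
1 120 [[[-15, 45, 30, -32, -107, 44]], [[11, 15, -10,
[... 481 characters left out ...]
95, 25]]]
-1 -60 [[[54, 16, -52, 51, -57, -66]], [[23, 9, -14, -5, -68, 9]], [[-11, 35, 23, -42, -114, 37]]]
-1 -30 [[], [[21, 7, -17, -4, -69, 40]], [[-1, 43, 32, -30, -127, 53]]]
-1 0 [[], [[19, 6, -19, -2, -70, 72]], [[10, 45, 30, -11, -129, 77]]]
-1 30 [[], [[15, 7, -19, 1, -69, 105]], [[21, 42, 16, 8, -118, 99]]]
-1 60 [[[-31, 19, -12, -49, -69, -156]], [[12, 10, -17, 4, -67, 136]], [[31, 34, -5, 24, -101, 113]]]
-1 90 [[[-24, 33, 9, -40, -89, -146]], [[10, 13, -14, 5, -65, 167]], [[39, 24, -28, 40, -82, 119]]]
-1 120 [[[-15, 45, 30, -32, -107, -136]], [[11, 15, -10, 5, -63, -163]], [[38, 10, -51, 65, -63, 122]]]
-1 150 [[[-3, 54, 45, -22, -120, -121]], [[12, 17, -7, 4, -62, -134]], []]
```

```bash
python3 - <<'E'
from kin import *
x,e=fit();np.save('x.npy',x)
H=np.array([.444,-.220,.148])
for dep in(30,40,45,50,55,60,65,70):
    R=Rtool(-60.2,dep,1);a=R.as_matrix()[:,2]
    print(dep,[[np.round(b).astype(int).tolist() for b in ik(H+a*(.019+d)+[0,0,dz],R,x,25)] for d,dz in((0,0),(-.08,0),(0,.02))])
E
```

```text
30 [[], [], []]
40 [[], [], []]
45 [[], [], []]
50 [[], [], []]
55 [[], [], []]
60 [[], [], []]
65 [[], [[16, -8, -53, 36, -45, 168]], []]
70 [[[6, 1, -54, 37, -32, 173]], [], []]
```

```bash
python3 - <<'E'
import kin
from kin import *
x=np.load('x.npy');H=np.array([.444,-.220,.148])
kin.LIM=np.array([[-180,180]]*6)
for dep in(35,45,55,65,75):
    R=Rtool(-60.2,dep,-1);a=R.as_matrix()[:,2]
    print(dep,[np.round(b).astype(int).tolist() for b in ik(H+a*.019,R,x,25)])
E
```

```text
35 [[-1, 6, -34, -103, 46, 155], [159, -7, -105, -43, -49, -84], [22, 117, -102, -65, 117, -31], [14, 119, -146, 78, -126, 96]]
45 [[-20, 1, -72, 124, -34, -70], [160, -1, -108, -56, -34, -70], [20, 110, -108, -55, 122, -24], [9, 113, -150, 76, -137, 99]]
55 [[171, 1, -111, -87, -27, -49], [16, 106, -115, -46, 130, -17], [-164, -106, -65, 134, 130, -17], [3, 109, -155, 72, -147, 100]]
65 [[137, 0, -142, 15, 29, -120], [10, 103, -123, -37, 139, -8], [-2, 107, -159, 66, -157, 98]]
75 [[134, -2, -144, 6, 37, -108], [5, 102, -132, -26, 148, 3], [-46, 2, -36, -174, 37, -108], [-5, 106, -163, 58, -166, 93]]
```

```bash
sed -i 's/max_nfev=60/max_nfev=200/' kin.py; python3 - <<'E'
from kin import *
x=np.load('x.npy');H=np.array([.444,-.220,.148])
q0=[-1,6,-34,77,-46,-25]
for dep in(35,38,42,45,48,52,56,30,25,20):
    R=Rtool(-60.2,dep,-1);a=R.as_matrix()[:,2]
    o=[]
    for d,dz in((0,0),(-.08,0),(0,.02)):
        b=ik(H+a*(.019+d)+[0,0,dz],R,x,25,q0=q0);o.append([np.round(v).astype(int).tolist() for v in b])
    print(dep,o)
E
```

```text
35 [[], [], []]
38 [[], [], []]
42 [[], [], []]
45 [[], [], []]
48 [[], [], []]
52 [[], [], []]
56 [[], [], []]
30 [[], [], []]
25 [[], [], []]
20 [[], [], []]
```

```bash
python3 - <<'E'
from kin import *
x=np.load('x.npy');H=np.array([.444,-.220,.148])
def err(p,R,n=12):
    g=np.random.default_rng(1);lo,hi=LIM[:,0]+.3,LIM[:,1]-.3;best=None
    for i in range(n):
        f=lambda q:np.r_[(fkp(q,x)[0]-p)*1e2,(fkp(q,x)[1].inv()*R).as_rotvec()*10]
        o=least_squares(f,g.uniform(lo,hi),bounds=(lo,hi),x_scale=30,max_nfev=150)
        if best is None or o.cost<best.cost:best=o
    P,Q=fkp(best.x,x);return np.round(np.linalg.norm(P-p)*1e3,1),np.round(np.degrees((Q.inv()*R).magnitude()),1),np.round(best.x).astype(int).tolist()
for dep in(30,45,55,60,65,70,75):
    R=Rtool(-60.2,dep,-1);a=R.as_matrix()[:,2]
    for s in(0,.06):print(dep,s,err(H+a*.019+[0,0,s],R))
E
```

```text
30 0 (np.float64(5.4), np.float64(24.3), [-33, -5, -42, -104, 0, 173])
30 0.06 (np.float64(8.6), np.float64(21.4), [20, 6, -58, 59, -58, -46])
45 0 (np.float64(6.4), np.float64(16.8), [12, 6, -58, 55, -43, -34])
45 0.06 (np.float64(2.2), np.float64(7.9), [-50, -12, -56, -174, 0, -104])
55 0 (np.float64(2.3), np.float64(7.7), [-49, -4, -56, -174, 0, -105])
55 0.06 (np.float64(1.6), np.float64(4.2), [11, -5, -58, 52, -40, -23])
60 0 (np.float64(2.0), np.float64(5.7), [7, 1, -58, 49, -33, -20])
60 0.06 (np.float64(0.1), np.float64(0.2), [10, -6, -58, 50, -38, -20])
65 0 (np.float64(0.6), np.float64(1.7), [6, 1, -58, 46, -31, -17])
65 0.06 (np.float64(0.0), np.float64(0.0), [10, -5, -53, 39, -40, -10])
70 0 (np.float64(0.0), np.float64(0.0), [6, 1, -54, 36, -32, -7])
70 0.06 (np.float64(0.0), np.float64(0.0), [9, -3, -47, 28, -42, 1])
75 0 (np.float64(0.0), np.float64(0.0), [5, 2, -47, 24, -36, 6])
75 0.06 (np.float64(0.0), np.float64(0.0), [6, -2, -41, 19, -46, 11])
```

```bash
cat >> kin.py <<'E'
def err(p,R,x,q0,n=1):
    lo,hi=LIM[:,0]+.3,LIM[:,1]-.3
    f=lambda q:np.r_[(fkp(q,x)[0]-p)*1e2,(fkp(q,x)[1].inv()*R).as_rotvec()*10]
    o=least_squares(f,np.clip(q0,lo+1e-3,hi-1e-3),bounds=(lo,hi),x_scale=30,max_nfev=200)
    P,Q=fkp(o.x,x);return np.linalg.norm(P-p)*1e3,np.degrees((Q.inv()*R).magnitude()),o.x
E
python3 - <<'E'
from kin import *
x=np.load('x.npy');H=np.array([.4446,-.218,.1477]);q0=[6,1,-54,36,-32,-7]
bx=np.array([.497,-.868,0]);sl=(-bx+[0,0,1])/2**.5
for s in(0,.01,.015):
  for dep in(62,64,66,68,70):
    R=Rtool(-60.2,dep,-1);a=R.as_matrix()[:,2];out=[]
    for off in(0*bx,[0,0,.02],np.array([0,0,.02])-.05*bx,-.1*a,np.array([0,0,.06])-.05*bx,-.16*bx+[0,0,.06]):
        e=err(H+s*sl+a*.019+off,R,x,q0);out.append((round(float(e[0]),1),round(float(e[1]),1)))
    print(s,dep,out)
E
```

```text
0 62 [(1.5, 4.1), (0.8, 2.3), (1.5, 4.1), (0.0, 0.0), (0.1, 0.3), (0.9, 2.1)]
0 64 [(0.9, 2.5), (0.3, 0.7), (0.9, 2.6), (0.0, 0.0), (0.0, 0.0), (0.3, 0.8)]
0 66 [(0.3, 0.9), (0.0, 0.0), (0.4, 1.0), (0.0, 0.0), (0.0, 0.0), (0.0, 0.0)]
0 68 [(0.0, 0.0), (0.0, 0.0), (0.0, 0.0), (0.0, 0.0), (0.0, 0.0), (0.0, 0.0)]
0 70 [(0.0, 0.0), (0.0, 0.0), (0.0, 0.0), (0.0, 0.0), (0.0, 0.0), (0.0, 0.0)]
0.01 62 [(1.3, 3.8), (0.7, 2.0), (1.4, 3.7), (0.0, 0.0), (0.0, 0.0), (0.6, 1.3)]
0.01 64 [(0.8, 2.2), (0.1, 0.4), (0.8, 2.1), (0.0, 0.0), (0.0, 0.0), (0.0, 0.0)]
0.01 66 [(0.2, 0.5), (0.0, 0.0), (0.2, 0.6), (0.0, 0.0), (0.0, 0.0), (0.0, 0.0)]
0.01 68 [(0.0, 0.0), (0.0, 0.0), (0.0, 0.0), (0.0, 0.0), (0.0, 0.0), (0.0, 0.0)]
0.01 70 [(0.0, 0.0), (0.0, 0.0), (0.0, 0.0), (0.0, 0.0), (0.0, 0.0), (0.0, 0.0)]
0.015 62 [(1.3, 3.6), (0.6, 1.8), (1.3, 3.5), (0.0, 0.0), (0.0, 0.0), (0.4, 0.9)]
0.015 64 [(0.7, 2.0), (0.1, 0.2), (0.7, 1.9), (0.0, 0.0), (0.0, 0.0), (0.0, 0.0)]
0.015 66 [(0.1, 0.3), (0.0, 0.0), (0.1, 0.3), (0.0, 0.0), (0.0, 0.0), (0.0, 0.0)]
0.015 68 [(0.0, 0.0), (0.0, 0.0), (0.0, 0.0), (0.0, 0.0), (0.0, 0.0), (0.0, 0.0)]
0.015 70 [(0.0, 0.0), (0.0, 0.0), (0.0, 0.0), (0.0, 0.0), (0.0, 0.0), (0.0, 0.0)]
```

```bash
python3 - <<'E'
from kin import *
x=np.load('x.npy')
u=lambda y:np.array([np.cos(np.radians(y)),np.sin(np.radians(y)),0])
bowl=np.array([.58,-.028,0]);g=np.array([-.0106,0,.0106]) # grip pt in tin axes from H
for z in(.11,.15):
 for yaw in range(-180,180,15):
  Rt=lambda th:Ro.from_euler('ZY',[yaw,th],degrees=True)
  res=[]
  for th in(100,75,50,25,0):
    R=Rtool(yaw,70+th,-1)
    lip=bowl+[0,0,z]-u(yaw)*.0
    p=lip-Rt(th).apply([.122,0,-.009])+Rt(th).apply(g)+R.as_matrix()[:,2]*.019
    if th==100:
        c=ik(p,R,x,8)
        if not c: break
        q=c[0]
    e=err(p,R,x,q);res.append((round(float(e[0]),1),round(float(e[1]),1)));
    if e[0]<2: q=e[2]
  if res: print(z,yaw,np.round(c[0]).astype(int),res,np.round(q).astype(int))
E
```

```text
0.11 -180 [ -48   12  -57 -127  -66   73] [(0.0, 0.0), (1.8, 6.3), (0.0, 0.0), (0.0, 0.0), (0.0, 0.0)] [  11   40   18   -4  -87 -100]
0.11 -165 [ -48   12  -44 -108  -67   58] [(0.0, 0.0), (0.0, 0.0), (0.0, 0.0), (0.0, 0.0), (0.0, 0.0)] [ 16  40  15   0 -85 -91]
0.11 -150 [-46  16 -33 -94 -73  49] [(0.0, 0.0), (0.0, 0.0), (0.0, 0.0), (0.0, 0.0), (0.0, 0.0)] [ 21  38  10   3 -82 -82]
0.11 -135 [-43  22 -22 -84 -82  43] [(0.0, 0.0), (0.0, 0.0), (0.0, 0.0), (0.0, 0.0), (0.0, 0.0)] [ 26  35   3   7 -77 -73]
0.11 -120 [-39  28 -10 -76 -91  39] [(0.0, 0.0), (0.0, 0.0), (0.0, 0.0), (0.0, 0.0), (0.0, 0.0)] [ 30  31  -5  10 -72 -65]
0.11 -105 [ -35   33    1  -71 -101   36] [(0.0, 0.0), (0.0, 0.0), (0.0, 0.0), (0.0, 0.0), (0.0, 0.0)] [ 35  27 -14  14 -65 -57]
0.11 -90 [ -30   39   12  -66 -111   34] [(0.0, 0.0), (0.0, 0.0), (0.0, 0.0), (0.0, 0.0), (0.0, 0.0)] [ 38  22 -23  18 -59 -50]
0.11 -75 [ -25   45   23  -63 -121   33] [(0.0, 0.0), (0.0, 0.0), (0.0, 0.0), (0.0, 0.0), (0.0, 0.0)] [ 41  17 -33  23 -51 -43]
0.11 -60 [ -19   50   33  -60 -132   33] [(0.0, 0.0), (0.0, 0.0), (0.0, 0.0), (0.0
[... 3400 characters left out ...]
0), (0.0, 0.0), (0.0, 0.0), (0.0, 0.0), (0.0, 0.0)] [ -4   4 -26 -20 -48 151]
0.15 60 [  33   46    0   30 -118  110] [(0.0, 0.0), (0.0, 0.0), (0.0, 0.0), (0.0, 0.0), (0.0, 0.0)] [ -9  11 -18 -22 -56 170]
0.15 75 [  39   41  -14   38 -108  111] [(0.0, 0.0), (0.0, 0.0), (0.0, 0.0), (0.0, 0.0), (1.6, 7.6)] [ -6  15 -13 -16 -61 173]
0.15 90 [ 44  35 -29  46 -98 109] [(0.0, 0.0), (0.0, 0.0), (0.0, 0.0), (0.0, 0.0), (3.3, 17.1)] [  8  14 -15   6 -63 169]
0.15 105 [ 47  28 -43  57 -90 106] [(0.0, 0.0), (0.0, 0.0), (0.0, 0.0), (1.3, 6.6), (4.8, 26.3)] [ 11  14 -17  12 -58 173]
0.15 120 [ 46  22 -57  72 -83 101] [(0.0, 0.0), (0.0, 0.0), (0.0, 0.0), (2.8, 14.6), (6.2, 34.9)] [ 23   8 -34  39 -52 161]
```

```bash
cat >> kin.py <<'E'
def pts(q,x):
    a1,d1,b,L2,ex,ez,t,ty,tz,lx=x;R=Ro.identity();p=np.zeros(3);o=[]
    P=[[0,0,d1],[0,0,L2],[ex,0,0],[0,0,0],[0,ty,0],[t,0,0]]
    for a,s,v,k in zip('zyyxyx',[1,1,-1,-1,-1,-1],P,q):
        R=R*Ro.from_euler(a,s*k,degrees=True);p=p+R.apply(v);o.append(p)
    return np.round(np.array(o)[[1,2,4,5]],2).tolist()
u=lambda y:np.array([np.cos(np.radians(y)),np.sin(np.radians(y)),0])
bowl=np.array([.58,-.028,0]);grip=np.array([-.0106,0,.0106])
def tcp_of(lip,yaw,th,rel=70,flip=-1):
    "TCP pose for tin lip at point, heading yaw, tipped th"
    Rt=Ro.from_euler('ZY',[yaw,th],degrees=True);R=Rtool(yaw,rel+th,flip)
    return lip-Rt.apply([.122,0,-.009])+Rt.apply(grip)+R.as_matrix()[:,2]*.019,R
E
python3 - <<'E'
from kin import *
x=np.load('x.npy')
for yaw in(-160,-150,75,90):
  q=None
  for th in(100,50,25):
    p,R=tcp_of(bowl+[0,0,.13],yaw,th)
    if q is None:q=ik(p,R,x,10)[0]
    e=err(p,R,x,q);q=e[2];print(yaw,th,np.round(e[:2],1),np.round(q).astype(int).tolist(),pts(q,x))
E
```

```text
-160 100 [0. 0.] [-46, 9, -39, -101, -67, 49] [[0.07, -0.07, 0.79], [0.28, -0.29, 0.44], [0.21, -0.16, 0.32], [0.56, -0.04, 0.25]]
-160 50 [0. 0.] [16, 5, -25, -4, -30, -82] [[0.05, 0.01, 0.8], [0.43, 0.12, 0.57], [0.48, -0.07, 0.56], [0.65, -0.0, 0.23]]
-160 25 [0. 0.] [17, 20, -5, 0, -59, -87] [[0.2, 0.06, 0.76], [0.6, 0.18, 0.56], [0.66, -0.0, 0.56], [0.69, 0.01, 0.18]]
-150 100 [0. 0.] [-46, 13, -32, -93, -73, 45] [[0.1, -0.1, 0.78], [0.33, -0.33, 0.45], [0.24, -0.23, 0.32], [0.56, -0.04, 0.25]]
-150 50 [0. 0.] [12, 6, -20, -15, -37, -63] [[0.06, 0.01, 0.8], [0.47, 0.1, 0.6], [0.49, -0.08, 0.56], [0.65, 0.01, 0.23]]
-150 25 [0. 0.] [18, 20, -6, -1, -60, -78] [[0.19, 0.06, 0.76], [0.59, 0.19, 0.57], [0.65, 0.01, 0.56], [0.68, 0.03, 0.18]]
75 100 [0. 0.] [39, 42, -15, 37, -107, 110] [[0.31, 0.25, 0.64], [0.51, 0.41, 0.26], [0.68, 0.35, 0.32], [0.59, -0.01, 0.25]]
75 50 [0. 0.] [24, 17, -21, 24, -74, 130] [[0.16, 0.07, 0.78], [0.49, 0.22, 0.49], [0.61, 0.08, 0.56], [0.56, -0.1, 0.23]]
75 25 [0. 0.] [9, 12, -19, 5, -61, 153] [[0.13, 0.02, 0.79], [0.52, 0.08, 0.55], [0.56, -0.11, 0.56], [0.55, -0.14, 0.18]]
90 100 [0. 0.] [44, 36, -29, 46, -97, 108] [[0.26, 0.25, 0.68], [0.4, 0.38, 0.26], [0.58, 0.37, 0.32], [0.58, -0.0, 0.25]]
90 50 [0. 0.] [24, 14, -26, 30, -66, 139] [[0.13, 0.06, 0.78], [0.45, 0.21, 0.48], [0.58, 0.08, 0.56], [0.58, -0.11, 0.23]]
90 25 [0. 0.] [8, 14, -16, 6, -60, 169] [[0.15, 0.02, 0.78], [0.54, 0.08, 0.55], [0.58, -0.11, 0.56], [0.58, -0.14, 0.18]]
```

```bash
python3 - <<'E'
from kin import *
x=np.load('x.npy');s=r.get_state();p0,R0=pose(s);q=np.array(s['joints'])
H=np.array([.4446,-.218,.1477]);bx=np.array([.497,-.868,0]);sl=(-bx+[0,0,1])/2**.5
Rt=Rtool(-60.2,67,-1);a=Rt.as_matrix()[:,2];pre=H+.015*sl+a*(.019-.10)
via=np.array([.36,-.28,.40])
Rdown=Rtool(-60.2,67,1)
def run(A,RA,B,RB,q,n=8):
    w=(RA.inv()*RB).as_rotvec();m=0
    for i in range(1,n+1):
        e=err(A+(B-A)*i/n,RA*Ro.from_rotvec(w*i/n),x,q);m=max(m,e[0]+e[1]);q=e[2]
    return m,q
# 1: tilt to dep67 flip1, moving to via ; 2: spin about tool z by -180; 3: go to pre
for via in([.30,-.30,.40],[.36,-.24,.40],[.40,-.16,.40],[.33,-.20,.36]):
    via=np.array(via)
    m1,q1=run(p0,R0,via,Rdown,q);q2=q1.copy();q2[5]+=180;P,Q=fkp(q2,x)
    m3,q3=run(via,Rt,pre,Rt,q2)
    print(via,m1,m3,np.round(q1),np.round(q3),(Q.inv()*Rt).magnitude())
    print(turn(s,Rdown),'shift in tool0',R0.inv().apply(via-p0)/.15,'pre shift',shift(Rt,pre-via))
E
```

```text
[ 0.3 -0.3  0.4] 7.712639845704154e-10 3.7654347117477123e-13 [   2.  -24.  -33.   21.  -72. -157.] [ 20. -11. -48.  29. -52.  -8.] 3.2818840951480327e-16
[ 0.0374896   4.61226539 -0.07955705] shift in tool0 [ 0.16079788  0.7903602  -0.61076352] pre shift [-0.69035404 -1.10821164  0.91740297]
[ 0.36 -0.24  0.4 ] 8.814267295833232e-10 3.310921732631832e-13 [  14.  -21.  -32.   23.  -74. -169.] [ 20. -11. -48.  29. -52.  -8.] 2.683836431679148e-16
[ 0.0374896   4.61226539 -0.07955705] shift in tool0 [ 0.27092665  1.33570512 -0.71308932] pre shift [-0.55382789 -0.56231587  0.97535488]
[ 0.4  -0.16  0.4 ] 6.643550555068757 7.712636069585898e-13 [  23.  -17.  -27.   19.  -78. -173.] [ 20. -11. -48.  29. -52.  -8.] 0.08674363519878156
[ 0.0374896   4.61226539 -0.07955705] shift in tool0 [ 0.51130162  1.83095297 -0.94222901] pre shift [-0.24980184 -0.06585897  1.10440628]
[ 0.33 -0.2   0.36] 5.384395193379378 1.1461191076827686e-09 [  21.  -25.  -37.   20.  -75. -173.] [ 20. -11. -48.  29. -52.  -8.] 0.06821104028969248
[ 0.0374896   4.61226539 -0.07955705] shift in tool0 [ 0.69374375  1.29188487 -0.7521752 ] pre shift [-0.14513092 -0.60334258  0.85914036]
```

>>> play_rows(rows=[{"slide": [0.05,0.26,-0.2],"delta_rot": [0,0,0],"fingers": 1},{"slide": [0.05,0.26,-0.2],"delta_rot": [0,0,0],"fingers": 1},{"slide": [0.05,0.26,-0.2],"delta_rot": [0,0,0],"fingers": 1},{"slide": [0,0,0],"delta_rot": [0,0.92,0],"fingers": 1},{"slide": [0,0,0],"delta_rot": [0,0.92,0],"fingers": 1},{"slide": [0,0,0],"delta_rot": [0,0.92,0],"fingers": 1},{"slide": [0,0,0],"delta_rot": [0,0.92,0],"fingers": 1},{"slide": [0,0,0],"delta_rot": [0,0.92,0],"fingers": 1}])

```text
time_s: 4.35
tcp_pos: [0.2891, -0.3422, 0.4001]
eef_rot: [179.7, 21.4, 121.0]
contact_force: [-0.9, 0.4, 0.6]
gripper_width: 0.0881
gripper_force: 0.0
```

>>> play_rows(rows=[{"slide": [0,0,0],"delta_rot": [0,0,-1],"fingers": 1},{"slide": [0,0,0],"delta_rot": [0,0,-1],"fingers": 1},{"slide": [0,0,0],"delta_rot": [0,0,-1],"fingers": 1},{"slide": [0,0,0],"delta_rot": [0,0,-1],"fingers": 1},{"slide": [0,0,0],"delta_rot": [0,0,-1],"fingers": 1},{"slide": [0,0,0],"delta_rot": [0,0,-1],"fingers": 1},{"slide": [0,0,0],"delta_rot": [0,0,-1],"fingers": 1},{"slide": [0,0,0],"delta_rot": [0,0,-1],"fingers": 1}])

```text
time_s: 5.35
tcp_pos: [0.2888, -0.3423, 0.3999]
eef_rot: [-166.9, 17.2, 159.8]
contact_force: [-0.3, 0.3, -1.1]
gripper_width: 0.0876
gripper_force: 0.0
```

>>> play_rows(rows=[{"slide": [0,0,0],"delta_rot": [0,0,-1],"fingers": 1},{"slide": [0,0,0],"delta_rot": [0,0,-1],"fingers": 1},{"slide": [0,0,0],"delta_rot": [0,0,-1],"fingers": 1},{"slide": [0,0,0],"delta_rot": [0,0,-1],"fingers": 1},{"slide": [0,0,0],"delta_rot": [0,0,-1],"fingers": 1},{"slide": [0,0,0],"delta_rot": [0,0,-1],"fingers": 1},{"slide": [0,0,0],"delta_rot": [0,0,-1],"fingers": 1},{"slide": [0,0,0],"delta_rot": [0,0,-1],"fingers": 1}])

```text
time_s: 6.35
tcp_pos: [0.2888, -0.3423, 0.3998]
eef_rot: [-159.3, 6.2, -164.4]
contact_force: [0.1, -0.6, -0.6]
gripper_width: 0.0877
gripper_force: 0.0
```

>>> play_rows(rows=[{"slide": [0,0,0],"delta_rot": [0,0,-1],"fingers": 1},{"slide": [0,0,0],"delta_rot": [0,0,-1],"fingers": 1},{"slide": [0,0,0],"delta_rot": [0,0,-1],"fingers": 1},{"slide": [0,0,0],"delta_rot": [0,0,-1],"fingers": 1},{"slide": [0,0,0],"delta_rot": [0,0,-1],"fingers": 1},{"slide": [0,0,0],"delta_rot": [0,0,-1],"fingers": 1},{"slide": [0,0,0],"delta_rot": [0,0,-1],"fingers": 1},{"slide": [0,0,0],"delta_rot": [0,0,-1],"fingers": 1}])

```text
time_s: 7.35
tcp_pos: [0.2888, -0.3423, 0.3998]
eef_rot: [-159.6, -7.1, -130.1]
contact_force: [-0.4, 0.2, -0.5]
gripper_width: 0.0875
gripper_force: 0.0
```

>>> play_rows(rows=[{"slide": [0,0,0],"delta_rot": [0,0,-1],"fingers": 1},{"slide": [0,0,0],"delta_rot": [0,0,-1],"fingers": 1},{"slide": [0,0,0],"delta_rot": [0,0,-1],"fingers": 1},{"slide": [0,0,0],"delta_rot": [0,0,-1],"fingers": 1},{"slide": [0,0,0],"delta_rot": [0,0,-1],"fingers": 1},{"slide": [0,0,0],"delta_rot": [0,0,-1],"fingers": 1},{"slide": [0,0,0],"delta_rot": [0,0,-1],"fingers": 1},{"slide": [0,0,0],"delta_rot": [0,0,-1],"fingers": 1}])

```text
time_s: 8.35
tcp_pos: [0.2889, -0.3423, 0.3999]
eef_rot: [-167.6, -17.8, -94.1]
contact_force: [0.1, -0.4, 0.1]
gripper_width: 0.0876
gripper_force: 0.0
```

>>> play_rows(rows=[{"slide": [0,0,0],"delta_rot": [0,0,-1],"fingers": 1},{"slide": [0,0,0],"delta_rot": [0,0,-1],"fingers": 1},{"slide": [0,0,0],"delta_rot": [0,0,-1],"fingers": 1},{"slide": [0,0,0],"delta_rot": [0,0,-1],"fingers": 1},{"slide": [0,0,0],"delta_rot": [0,0,-1],"fingers": 1},{"slide": [0,0,0],"delta_rot": [0,0,-1],"fingers": 1},{"slide": [0,0,0],"delta_rot": [0,0,-1],"fingers": 1},{"slide": [0,0,0],"delta_rot": [0,0,-0.2],"fingers": 1}])

```text
time_s: 9.35
tcp_pos: [0.2889, -0.3423, 0.3999]
eef_rot: [-179.6, -21.5, -59.4]
contact_force: [-0.0, 1.1, -0.6]
gripper_width: 0.0876
gripper_force: 0.0
```

```bash
cat > go.py <<'E'
from kin import *
x=np.load('x.npy')
def goal(p,R,n=6):
    s=save();q=np.array(s['joints']);p0,R0=pose(s)
    print('tcp',p0.round(4),s['eef_rot'].round(1),'q',q.round(0),'t',s['time_s'],'F',np.round(s['contact_force'],1),'w',s['gripper_width'],s['gripper_force'])
    print('turn',turn(s,R).round(2),'slide old',shift(R0,p-p0).round(3),'slide new',shift(R,p-p0).round(3))
    w=(R0.inv()*R).as_rotvec();m=[]
    for i in range(1,n+1):
        e=err(p0+(p-p0)*i/n,R0*Ro.from_rotvec(w*i/n),x,q);q=e[2];m.append(round(float(e[0]+e[1]),1))
    print('path err',m,q.round(0))
H=np.array([.4446,-.218,.1477]);bx=np.array([.497,-.868,0]);sl=(-bx+[0,0,1])/2**.5
E
python3 - <<'E'
from go import *
R=Rtool(-60.2,67,-1);a=R.as_matrix()[:,2];goal(H+.015*sl+a*(.019-.10),R)
E
```

```text
tcp [ 0.2889 -0.3423  0.3999] [-179.6  -21.5  -59.4] q [-10. -21. -29.  17. -68.  36.] t 9.35 F [-0.   1.1 -0.6] w 0.08759853026418718 0.0
turn [-0.15  0.32  0.17] slide old [-0.842 -1.314  0.873] slide new [-0.882 -1.313  0.835]
path err [0.0, 0.0, 0.0, 0.0, 0.0, 0.0] [ 20. -11. -48.  29. -52.  -8.]
```

>>> play_rows(rows=[{"slide": [0,0,0],"delta_rot": [-0.15,0.32,0.17],"fingers": 1},{"slide": [-0.22,-0.33,0],"delta_rot": [0,0,0],"fingers": 1},{"slide": [-0.22,-0.33,0],"delta_rot": [0,0,0],"fingers": 1},{"slide": [-0.22,-0.33,0],"delta_rot": [0,0,0],"fingers": 1},{"slide": [-0.22,-0.33,0],"delta_rot": [0,0,0],"fingers": 1},{"slide": [0,0,0.28],"delta_rot": [0,0,0],"fingers": 1},{"slide": [0,0,0.28],"delta_rot": [0,0,0],"fingers": 1},{"slide": [0,0,0.28],"delta_rot": [0,0,0],"fingers": 1}])

```text
time_s: 10.35
tcp_pos: [0.4255, -0.1811, 0.2315]
eef_rot: [-179.9, -23.0, -60.2]
contact_force: [0.7, -0.8, -0.0]
gripper_width: 0.0877
gripper_force: 0.0
```

```bash
python3 - <<'E'
from go import *
R=Rtool(-60.2,67,-1);a=R.as_matrix()[:,2];goal(H+.015*sl+a*.019,R)
c=cap('top','t1');s=cap('scene','s1')
# expected handle: end, mid, grasp line
E_=H+.031*sl
for k,n in((c,'top'),(s,'scene')): print(n,proj(k,np.array([E_,H,H-.045*sl,r.get_state()['tcp_pos']])).round(1).tolist())
a=c['image'][200:320,340:480];b=s['image'][60:180,230:370]
cv2.imwrite('pics/z1.png',cv2.convertScaleAbs(np.hstack([cv2.resize(i,None,fx=2.85,fy=2.85,interpolation=cv2.INTER_CUBIC) for i in(a,b)]),alpha=1.5))
E
```

```text
tcp [ 0.4255 -0.1811  0.2315] [-179.9  -23.   -60.2] q [ 19. -10. -48.  29. -51.  -8.] t 10.35 F [ 0.7 -0.8 -0. ] w 0.08767165408507481 0.0
turn [-0.02 -0.   -0.  ] slide old [-0.001  0.013  0.656] slide new [-0.001  0.012  0.656]
path err [0.0, 0.0, 0.0, 0.0, 0.0, 0.0] [  9.  -1. -57.  42. -33. -15.]
top [[387.9, 268.6], [394.8, 263.1], [404.2, 255.4], [384.4, 276.2]]
scene [[310.5, 114.5], [302.5, 119.7], [291.3, 127.1], [317.7, 98.2]]
```

View pics/z1.png

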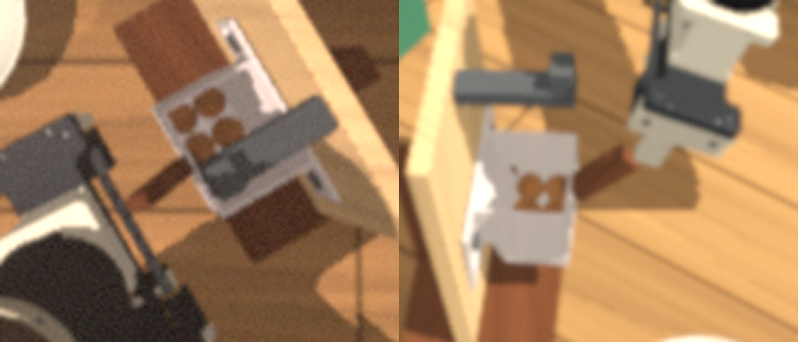

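The top view shows the handle running from (387,271) to (405,258), about 2 px below the prediction. The scene view shows it from (311,113) to (292,126), and the open gripper sits above its end.

```bash
python3 - <<'E'
from go import *
c=ld('t1');s=ld('s1');by=np.array([.868,.497,0]);M=np.array([.507,-.327,0])
for nm,k,roi in(('top',ld('t1'),(252,275,384,406)),('top0',ld('top0'),(252,275,384,406)),('scene0',ld('scene0'),(108,130,290,314))):
    i=cv2.GaussianBlur(k['image'],(0,0),.7).astype(int)[roi[0]:roi[1],roi[2]:roi[3]]
    m=((i.sum(2)<190)).astype(np.uint8) if 'top' in nm else (i.sum(2)<230).astype(np.uint8)
    t=max(cv2.findContours(m,0,2)[0],key=cv2.contourArea)
    (cx,cy),wh,an=cv2.minAreaRect(t);print(nm,cx+roi[2],cy+roi[0],wh,an,cv2.contourArea(t))
for n,a,b in(('end',(387.4,270.9),(311,113.3)),('root',(405.3,257.9),(292.5,126))):
    P,e=tri(c,a,s,b);print(n,P.round(4),round(e*1e3,1),'board xyz',((P-M)@bx).round(4),((P-M)@by).round(4))
E
```

```text
top 394.89024543762207 265.48780632019043 (7.808688640594482, 27.64275550842285) 51.34019470214844 163.0
top0 395.36885261535645 264.94262409210205 (8.066324234008789, 24.967193603515625) 50.194427490234375 158.5
scene0 300.58823680877686 120.14705657958984 (9.432422637939453, 22.809310913085938) 59.036251068115234 175.0
end [ 0.4293 -0.1988  0.1699] 2.7 board xyz -0.1499 -0.0038
root [ 0.4536 -0.2481  0.1121] 2.0 board xyz -0.095 -0.0071
```

>>> play_rows(rows=[{"slide": [0,0.02,0.164],"delta_rot": [0,0,0],"fingers": 1},{"slide": [0,0.02,0.164],"delta_rot": [0,0,0],"fingers": 0.2},{"slide": [0,0,0.164],"delta_rot": [0,0,0],"fingers": -0.2},{"slide": [0,0,0.164],"delta_rot": [0,0,0],"fingers": -0.4},{"slide": [0,0,0],"delta_rot": [0,0,0],"fingers": -0.5},{"slide": [0,0,0],"delta_rot": [0,0,0],"fingers": -0.5},{"slide": [0,0,0],"delta_rot": [0,0,0],"fingers": -0.5}], squeeze=4)

```text
time_s: 11.32
tcp_pos: [0.44, -0.2174, 0.1436]
eef_rot: [-179.8, -23.1, -60.3]
contact_force: [-1.4, 0.5, 0.6]
gripper_width: 0.0331
gripper_force: 0.0
```

```bash
python3 - <<'E'
from go import *
R=Rtool(-60.2,67,-1);a=R.as_matrix()[:,2];goal(H+.015*sl+a*.019-.004*np.array([.868,.497,0]),R)
c=cap('top','t2');s=cap('scene','s2')
a=c['image'][200:320,340:480];b=s['image'][60:180,230:370]
cv2.imwrite('pics/z2.png',cv2.convertScaleAbs(np.hstack([cv2.resize(i,None,fx=2.85,fy=2.85,interpolation=cv2.INTER_CUBIC) for i in(a,b)]),alpha=1.5))
E
```

```text
tcp [ 0.44   -0.2174  0.1436] [-179.8  -23.1  -60.3] q [  9.  -2. -57.  42. -33. -14.] t 11.325 F [-1.4  0.5  0.6] w 0.033060590852847835 0.0
turn [-0.03 -0.02 -0.01] slide old [-0.009  0.002  0.016] slide new [-0.009  0.002  0.016]
path err [0.0, 0.0, 0.0, 0.0, 0.0, 0.0] [  8.  -2. -58.  42. -33. -15.]
```

View pics/z2.png

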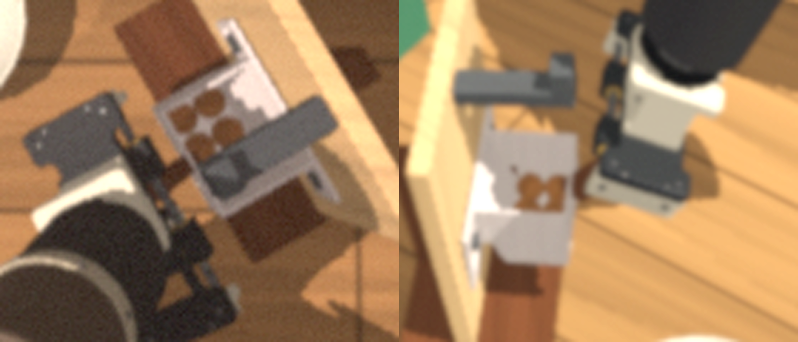

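Nothing touches yet with the fingers 33 mm apart. The handle is at about (178,175) between the fingers, and the bracket is clear. I'll close gently and watch the lateral force.

>>> play_rows(rows=[{"slide": [0,0,0],"delta_rot": [0,0,0],"fingers": -0.6},{"slide": [0,0,0],"delta_rot": [0,0,0],"fingers": -0.65},{"slide": [0,0,0],"delta_rot": [0,0,0],"fingers": -0.7},{"slide": [0,0,0],"delta_rot": [0,0,0],"fingers": -0.75}], squeeze=3)

```text
time_s: 11.92
tcp_pos: [0.44, -0.2173, 0.1424]
eef_rot: [-179.9, -23.0, -60.2]
contact_force: [0.5, 4.9, 2.0]
gripper_width: 0.0141
gripper_force: 3.0
```

>>> play_rows(rows=[{"slide": [0,0,0],"delta_rot": [0,0,0],"fingers": -0.85},{"slide": [0,0,0],"delta_rot": [0,0,0],"fingers": -0.85}], squeeze=3)

```text
time_s: 12.18
tcp_pos: [0.44, -0.2173, 0.1424]
eef_rot: [-179.9, -23.0, -60.2]
contact_force: [1.0, 5.2, 2.4]
gripper_width: 0.0142
gripper_force: 3.0
```

>>> play_rows(rows=[{"slide": [0,-0.01,0],"delta_rot": [0,0,0],"fingers": -1},{"slide": [0,0,0],"delta_rot": [0,0,0],"fingers": -1}], squeeze=3)

```text
time_s: 12.42
tcp_pos: [0.4402, -0.2171, 0.1419]
eef_rot: [180.0, -23.0, -60.2]
contact_force: [-0.9, 4.0, 2.3]
gripper_width: 0.0144
gripper_force: 3.0
```

>>> play_rows(rows=[{"slide": [0,-0.01,0],"delta_rot": [0,0,0],"fingers": -1},{"slide": [0,0,0],"delta_rot": [0,0,0],"fingers": -1}], squeeze=3)

```text
time_s: 12.68
tcp_pos: [0.4403, -0.217, 0.1416]
eef_rot: [179.9, -23.0, -60.3]
contact_force: [-4.4, 1.3, 4.1]
gripper_width: 0.0139
gripper_force: 3.0
```

>>> play_rows(rows=[{"slide": [0,0.007,0],"delta_rot": [0,0,0],"fingers": -1},{"slide": [0,0,0],"delta_rot": [0,0,0],"fingers": -1},{"slide": [0,0,0],"delta_rot": [0,0,0],"fingers": -1}], squeeze=50)

```text
time_s: 13.05
tcp_pos: [0.4404, -0.217, 0.1419]
eef_rot: [180.0, -23.0, -60.2]
contact_force: [-1.8, -2.3, -0.3]
gripper_width: 0.0136
gripper_force: 50.0
```

>>> play_rows(rows=[{"slide": [0.0085,0,-0.012],"delta_rot": [0,-0.218,0],"fingers": -1},{"slide": [0.0085,0,-0.012],"delta_rot": [0,-0.218,0],"fingers": -1},{"slide": [0.0085,0,-0.012],"delta_rot": [0,-0.218,0],"fingers": -1},{"slide": [0,0,0],"delta_rot": [0,0,0],"fingers": -1}], squeeze=50)

```text
time_s: 13.55
tcp_pos: [0.442, -0.218, 0.1486]
eef_rot: [-179.9, -20.0, -60.3]
contact_force: [0.3, -0.1, -2.2]
gripper_width: 0.0137
gripper_force: 50.0
```

```bash
python3 - <<'E'
from go import *
s=save();F=s['contact_force'];print(s['tcp_pos'].round(4),s['eef_rot'].round(2),F.round(1),s['moment'].round(2),'board F x,y,z',(F@bx).round(1),(F@[.868,.497,0]).round(1),s['gripper_force'],s['joints'].round(0))
E
```

```text
[ 0.442  -0.218   0.1486] [-179.93  -20.02  -60.27] [ 0.3 -0.1 -2.2] [ 1.42  0.95 -0.02] board F x,y,z 0.2 0.2 49.95969593524933 [  9.  -1. -53.  33. -36.  -5.]
```

>>> play_rows(rows=[{"slide": [0.009,0,-0.025],"delta_rot": [0,0,0],"fingers": -1},{"slide": [0.009,0,-0.025],"delta_rot": [0,0,0],"fingers": -1},{"slide": [0.009,0,-0.025],"delta_rot": [0,0,0],"fingers": -1},{"slide": [0.009,0,-0.025],"delta_rot": [0,0,0],"fingers": -1},{"slide": [0.009,0,-0.025],"delta_rot": [0,0,0],"fingers": -1},{"slide": [0,0,0],"delta_rot": [0,0,0],"fingers": -1}])

```text
time_s: 14.3
tcp_pos: [0.4417, -0.218, 0.1689]
eef_rot: [-179.9, -20.0, -60.2]
contact_force: [0.1, -0.1, -2.2]
gripper_width: 0.0138
gripper_force: 50.0
```

```bash
python3 - <<'E'
from go import *
s=save();F=s['contact_force'];print(s['tcp_pos'].round(4),s['eef_rot'].round(2),F.round(1),s['moment'].round(2),(F@bx).round(1),(F@[.868,.497,0]).round(1))
goal(s['tcp_pos']-.16*bx,pose(s)[1])
E
```

```text
[ 0.4417 -0.218   0.1689] [-179.94  -20.04  -60.23] [ 0.1 -0.1 -2.2] [1.37 0.91 0.04] 0.1 0.0
tcp [ 0.4417 -0.218   0.1689] [-179.9  -20.   -60.2] q [  9.  -3. -50.  30. -39.  -3.] t 14.3 F [ 0.1 -0.1 -2.2] w 0.013765236158903257 49.95962977409363
turn [0. 0. 0.] slide old [-1.002  0.    -0.366] slide new [-1.002  0.    -0.366]
path err [0.0, 0.0, 0.0, 0.0, 0.0, 0.0] [ 42. -14. -57.  24. -54. -28.]
```

>>> play_rows(rows=[{"slide": [-0.063,0,-0.023],"delta_rot": [0,0,0],"fingers": -1},{"slide": [-0.063,0,-0.023],"delta_rot": [0,0,0],"fingers": -1},{"slide": [-0.063,0,-0.023],"delta_rot": [0,0,0],"fingers": -1}])

```text
time_s: 14.68
tcp_pos: [0.426, -0.1912, 0.1684]
eef_rot: [-180.0, -20.0, -60.2]
contact_force: [0.3, 0.2, -1.8]
gripper_width: 0.0137
gripper_force: 50.0
```

>>> play_rows(rows=[{"slide": [-0.063,0,-0.023],"delta_rot": [0,0,0],"fingers": -1},{"slide": [-0.063,0,-0.023],"delta_rot": [0,0,0],"fingers": -1},{"slide": [-0.063,0,-0.023],"delta_rot": [0,0,0],"fingers": -1},{"slide": [-0.063,0,-0.023],"delta_rot": [0,0,0],"fingers": -1},{"slide": [-0.063,0,-0.023],"delta_rot": [0,0,0],"fingers": -1},{"slide": [-0.063,0,-0.023],"delta_rot": [0,0,0],"fingers": -1},{"slide": [-0.063,0,-0.023],"delta_rot": [0,0,0],"fingers": -1}])

```text
time_s: 15.55
tcp_pos: [0.3912, -0.1302, 0.1685]
eef_rot: [-180.0, -20.0, -60.2]
contact_force: [-1.7, -1.1, -2.3]
gripper_width: 0.0138
gripper_force: 50.0
```

```bash
python3 - <<'E'
from go import *
s=save();p0,R0=pose(s);q0=np.array(s['joints']);print(p0.round(4),s['contact_force'].round(1),q0.round(0))
c=cap('top','t3')
# plan: upright waypoints with yaw sweep at carry point, lip at W
def seq(W,poses,q):
    for lip,yaw,th in poses:
        p,R=tcp_of(np.array(lip),yaw,th);e=err(p,R,x,q);q=e[2];print(np.round(lip,2),yaw,th,'err',np.round(e[:2],1),p.round(3),q.round(0).astype(int))
lip0=p0-(tcp_of(np.zeros(3),-60.2,0)[0]);print('lip now',lip0.round(3))
ys=[-60,-45,-30,-15,0,15,30,45,60]
for Z in(.24,.28):
    seq(None,[(lip0*(1-f)+np.array([.56,-.03,Z])*f,y,0) for f,y in zip(np.linspace(0,1,9),ys)]+[([.58,-.04,Z],75,25),([.58,-.04,Z],75,50)],q0)
E
```

```text
[ 0.3912 -0.1302  0.1685] [-1.7 -1.1 -2.3] [ 28. -11. -56.  28. -48. -18.]
lip now [ 0.454 -0.24   0.167]
[ 0.45 -0.24  0.17] -60 0 err [0. 0.] [ 0.391 -0.13   0.168] [ 28 -11 -56  28 -48 -17]
[ 0.47 -0.21  0.18] -45 0 err [0.1 0.2] [ 0.378 -0.124  0.178] [ 30 -17 -58  27 -46  -3]
[ 0.48 -0.19  0.19] -30 0 err [0.1 0.3] [ 0.371 -0.124  0.187] [ 28 -21 -58  24 -45  16]
[ 0.49 -0.16  0.19] -15 0 err [0. 0.] [ 0.372 -0.128  0.196] [ 23 -22 -56  18 -42  41]
[ 0.51 -0.13  0.2 ] 0 0 err [0. 0.] [ 0.381 -0.135  0.205] [ 14 -20 -49   7 -42  72]
[ 0.52 -0.11  0.21] 15 0 err [0. 0.] [ 0.398 -0.141  0.214] [  3 -14 -39  -5 -46 105]
[ 0.53 -0.08  0.22] 30 0 err [0. 0.] [ 0.424 -0.145  0.223] [ -4  -8 -30 -14 -52 131]
[ 0.55 -0.06  0.23] 45 0 err [0. 0.] [ 0.458 -0.145  0.233] [ -8  -2 -21 -19 -60 151]
[ 0.56 -0.03  0.24] 60 0 err [0. 0.] [ 0.497 -0.139  0.242] [ -9   4 -13 -20 -67 166]
[ 0.58 -0.04  0.24] 75 25 err [0. 0.] [ 0.551 -0.15   0.295] [  8   9  -9   5 -75 156]
[ 0.58 -0.04  0.24] 75 50 err [0. 0.] [ 0.559 -0.117  0.338] [ 23  13 -12  23 -86 136]
[ 0.45 -0.24  0.17] -60 0 err [0. 0.] [
[... 211 characters left out ...]
4 -46  16]
[ 0.49 -0.16  0.21] -15 0 err [0. 0.] [ 0.372 -0.128  0.211] [ 23 -23 -54  17 -45  42]
[ 0.51 -0.13  0.22] 0 0 err [0. 0.] [ 0.381 -0.135  0.225] [ 14 -21 -47   7 -45  72]
[ 0.52 -0.11  0.24] 15 0 err [0. 0.] [ 0.398 -0.141  0.239] [  3 -16 -37  -5 -49 104]
[ 0.53 -0.08  0.25] 30 0 err [0. 0.] [ 0.424 -0.145  0.253] [ -4 -10 -27 -13 -56 130]
[ 0.55 -0.06  0.27] 45 0 err [0. 0.] [ 0.458 -0.145  0.268] [ -8  -4 -18 -18 -64 149]
[ 0.56 -0.03  0.28] 60 0 err [0. 0.] [ 0.497 -0.139  0.282] [ -9   3 -10 -20 -71 164]
[ 0.58 -0.04  0.28] 75 25 err [0. 0.] [ 0.551 -0.15   0.335] [  8   8  -4   5 -80 156]
[ 0.58 -0.04  0.28] 75 50 err [0. 0.] [ 0.559 -0.117  0.378] [ 23  12  -8  23 -90 138]
```

>>> play_rows(rows=[{"slide": [0.018,0,-0.05],"delta_rot": [0.342,0,-0.94],"fingers": -1},{"slide": [0.018,0,-0.05],"delta_rot": [0.342,0,-0.94],"fingers": -1},{"slide": [0.018,0,-0.05],"delta_rot": [0.342,0,-0.94],"fingers": -1},{"slide": [0.018,0,-0.05],"delta_rot": [0.342,0,-0.94],"fingers": -1},{"slide": [0.018,0,-0.05],"delta_rot": [0.342,0,-0.94],"fingers": -1},{"slide": [0.018,0,-0.05],"delta_rot": [0.342,0,-0.94],"fingers": -1},{"slide": [0.018,0,-0.05],"delta_rot": [0.342,0,-0.94],"fingers": -1},{"slide": [0.018,0,-0.05],"delta_rot": [0.342,0,-0.94],"fingers": -1}])

```text
time_s: 16.6
tcp_pos: [0.3908, -0.1306, 0.2323]
eef_rot: [180.0, -20.0, -23.4]
contact_force: [-0.8, 0.1, -2.5]
gripper_width: 0.0135
gripper_force: 50.0
```

>>> play_rows(rows=[{"slide": [0.018,0,-0.05],"delta_rot": [0.342,0,-0.94],"fingers": -1},{"slide": [0.018,0,-0.05],"delta_rot": [0.342,0,-0.94],"fingers": -1},{"slide": [0.018,0,-0.05],"delta_rot": [0.342,0,-0.94],"fingers": -1},{"slide": [0,0,0],"delta_rot": [0.342,0,-0.94],"fingers": -1},{"slide": [0,0,0],"delta_rot": [0.342,0,-0.94],"fingers": -1},{"slide": [0,0,0],"delta_rot": [0.342,0,-0.94],"fingers": -1},{"slide": [0,0,0],"delta_rot": [0.342,0,-0.94],"fingers": -1},{"slide": [0,0,0],"delta_rot": [0.342,0,-0.94],"fingers": -1}])

```text
time_s: 17.6
tcp_pos: [0.3906, -0.1303, 0.2558]
eef_rot: [180.0, -19.9, 13.3]
contact_force: [0.8, -0.3, -2.7]
gripper_width: 0.0139
gripper_force: 50.0
```

```bash
python3 - <<'E'
from go import *
p,R=tcp_of(np.array([.56,-.04,.24]),60,0);goal(p,R)
E
```

```text
tcp [ 0.3906 -0.1303  0.2558] [180.  -19.9  13.3] q [  7. -19. -37.  -3. -51.  98.] t 17.6 F [ 0.8 -0.3 -2.7] w 0.013874505012410287 49.96115684509277
turn [ 3.48  0.01 -9.57] slide old [0.59  0.286 0.314] slide new [0.199 0.677 0.172]
path err [0.0, 0.0, 0.0, 0.0, 0.0, 0.0] [-10.   5. -13. -20. -67. 167.]
```

>>> play_rows(rows=[{"slide": [0.055,0.035,0.03],"delta_rot": [0.342,0,-0.94],"fingers": -1},{"slide": [0.052,0.04,0.028],"delta_rot": [0.342,0,-0.94],"fingers": -1},{"slide": [0.05,0.045,0.027],"delta_rot": [0.342,0,-0.94],"fingers": -1},{"slide": [0.045,0.05,0.026],"delta_rot": [0.342,0,-0.94],"fingers": -1},{"slide": [0.042,0.055,0.025],"delta_rot": [0.342,0,-0.94],"fingers": -1},{"slide": [0.038,0.058,0.023],"delta_rot": [0.342,0,-0.94],"fingers": -1},{"slide": [0.032,0.061,0.02],"delta_rot": [0.342,0,-0.94],"fingers": -1},{"slide": [0.028,0.064,0.02],"delta_rot": [0.342,0,-0.94],"fingers": -1}])

```text
time_s: 18.6
tcp_pos: [0.4736, -0.1559, 0.2454]
eef_rot: [-180.0, -19.9, 50.0]
contact_force: [0.8, -0.7, -1.1]
gripper_width: 0.0137
gripper_force: 50.0
```

```bash
cat >> go.py <<'E'
def rows(segs):
    """segs: list of (lip,yaw,th,n); prints rows from the present pose, slide in tool axes at row start"""
    s=save();p,R=pose(s);q=np.array(s['joints'])
    print('now',p.round(4),s['eef_rot'].round(1),'t',s['time_s'],s['contact_force'].round(1))
    y=s['_y'] if '_y' in s else None
    for lip,yaw,th,n in segs:
        lip=np.array(lip,float);z=R.as_matrix()[:,2];ty=R.as_matrix()[:,1]
        y0=np.degrees(np.arctan2(ty[0],-ty[1]));  # flip -1: ty=(sin,-cos)
        zz=Ro.from_euler('z',-y0,degrees=True).apply(z);th0=np.degrees(np.arctan2(-zz[2],zz[0]))-70
        l0=p-tcp_of(np.zeros(3),y0,th0)[0]
        print('from lip',l0.round(3),'yaw %.1f th %.1f'%(y0,th0))
        for i in range(1,n+1):
            f=i/n;P,Q=tcp_of(l0+(lip-l0)*f,y0+(yaw-y0)*f,th0+(th-th0)*f)
            e=err(P,Q,x,q);dq=np.abs(e[2]-q).max();q=e[2]
            print(R.inv().apply((P-p)/.15).round(3).tolist(),((R.inv()*Q).as_rotvec()/.08).round(3).tolist(),'e%.1f dq%.0f'%(e[0]+e[1],dq))
            p,R=P,Q
    print(q.round(0))
E
python3 - <<'E'
from go import *
L=bowl-.03*u(75)
rows([((L[0],L[1],.21),75,30,8),((L[0],L[1],.14),75,62,8)])
E
```

```text
now [ 0.4736 -0.1559  0.2454] [-180.   -19.9   50. ] t 18.6 [ 0.8 -0.7 -1.1]
from lip [ 0.555 -0.059  0.243] yaw 50.0 th 0.1
[0.023, 0.056, -0.02] [0.206, -0.817, -0.65] e0.0 dq4
[0.024, 0.056, -0.021] [0.169, -0.816, -0.661] e0.0 dq4
[0.026, 0.056, -0.021] [0.125, -0.816, -0.67] e0.0 dq4
[0.027, 0.056, -0.022] [0.081, -0.816, -0.677] e0.0 dq4
[0.028, 0.055, -0.022] [0.037, -0.816, -0.681] e0.0 dq4
[0.03, 0.055, -0.023] [-0.008, -0.816, -0.682] e0.0 dq4
[0.031, 0.054, -0.023] [-0.052, -0.816, -0.68] e0.0 dq4
[0.032, 0.053, -0.024] [-0.096, -0.816, -0.675] e0.0 dq4
from lip [ 0.572 -0.057  0.21 ] yaw 75.0 th 30.0
[0.033, -0.0, 0.003] [0.0, -0.873, 0.0] e0.0 dq4
[0.037, -0.0, 0.002] [-0.0, -0.873, 0.0] e0.0 dq4
[0.041, 0.0, 0.001] [0.0, -0.873, -0.0] e0.0 dq4
[0.045, -0.0, -0.0] [0.0, -0.873, -0.0] e0.0 dq4
[0.048, 0.0, -0.002] [0.0, -0.873, -0.0] e0.0 dq3
[0.052, 0.0, -0.004] [-0.0, -0.873, 0.0] e0.0 dq3
[0.055, -0.0, -0.006] [0.0, -0.873, 0.0] e0.0 dq3
[0.059, -0.0, -0.008] [0.0, -0.873, 0.0] e0.0 dq3
[ 27.  20. -22.  30. -81. 124.]
```

>>> play_rows(rows=[{"slide": [0.023,0.056,-0.02],"delta_rot": [0.206,-0.817,-0.65],"fingers": -1},{"slide": [0.024,0.056,-0.021],"delta_rot": [0.169,-0.816,-0.661],"fingers": -1},{"slide": [0.026,0.056,-0.021],"delta_rot": [0.125,-0.816,-0.67],"fingers": -1},{"slide": [0.027,0.056,-0.022],"delta_rot": [0.081,-0.816,-0.677],"fingers": -1},{"slide": [0.028,0.055,-0.022],"delta_rot": [0.037,-0.816,-0.681],"fingers": -1},{"slide": [0.03,0.055,-0.023],"delta_rot": [-0.008,-0.816,-0.682],"fingers": -1},{"slide": [0.031,0.054,-0.023],"delta_rot": [-0.052,-0.816,-0.68],"fingers": -1},{"slide": [0.032,0.053,-0.024],"delta_rot": [-0.096,-0.816,-0.675],"fingers": -1}])

```text
time_s: 19.6
tcp_pos: [0.5447, -0.1615, 0.275]
eef_rot: [180.0, 10.1, 74.9]
contact_force: [0.2, -1.0, -1.6]
gripper_width: 0.0139
gripper_force: 50.0
```

>>> play_rows(rows=[{"slide": [0.033,0,0.003],"delta_rot": [0,-0.873,0],"fingers": -1},{"slide": [0.037,0,0.002],"delta_rot": [0,-0.873,0],"fingers": -1},{"slide": [0.041,0,0.001],"delta_rot": [0,-0.873,0],"fingers": -1},{"slide": [0.045,0,0],"delta_rot": [0,-0.873,0],"fingers": -1},{"slide": [0.048,0,-0.002],"delta_rot": [0,-0.873,0],"fingers": -1},{"slide": [0.052,0,-0.004],"delta_rot": [0,-0.873,0],"fingers": -1},{"slide": [0.055,0,-0.006],"delta_rot": [0,-0.873,0],"fingers": -1}])

```text
time_s: 20.48
tcp_pos: [0.5559, -0.1194, 0.2573]
eef_rot: [179.9, 38.1, 74.8]
contact_force: [-0.1, 0.6, -3.2]
gripper_width: 0.0142
gripper_force: 50.0
```

```bash
python3 - <<'E'
from go import *
L=bowl-.03*u(75)
rows([((L[0],L[1],.12),75,76,8),((L[0],L[1],.115),75,94,12),((L[0],L[1],.115),75,106,8)])
for n in('top','scene'): cap(n,n+'4')
cv2.imwrite('pics/p4.png',cv2.convertScaleAbs(np.hstack([cv2.resize(i,None,fx=2,fy=2) for i in(ld('top4')['image'][130:330,200:400],ld('scene4')['image'][100:300,240:440])]),alpha=1.4))
E
```

```text
now [ 0.5559 -0.1194  0.2573] [179.9  38.1  74.8] t 20.475 [-0.1  0.6 -3.2]
from lip [ 0.573 -0.057  0.149] yaw 74.9 th 58.1
[0.027, -0.0, -0.011] [0.014, -0.488, -0.017] e0.0 dq1
[0.028, -0.0, -0.012] [-0.003, -0.488, -0.003] e0.0 dq1
[0.028, -0.0, -0.012] [-0.003, -0.488, -0.003] e0.0 dq1
[0.029, -0.0, -0.013] [-0.003, -0.488, -0.003] e0.0 dq1
[0.03, -0.0, -0.013] [-0.003, -0.488, -0.003] e0.0 dq1
[0.03, -0.0, -0.014] [-0.003, -0.488, -0.003] e0.0 dq1
[0.031, -0.0, -0.015] [-0.003, -0.488, -0.002] e0.0 dq1
[0.032, -0.0, -0.016] [-0.003, -0.488, -0.002] e0.0 dq1
from lip [ 0.572 -0.057  0.12 ] yaw 75.0 th 76.0
[0.01, -0.0, -0.019] [-0.0, -0.327, 0.0] e0.0 dq1
[0.01, -0.0, -0.019] [0.0, -0.327, 0.0] e0.0 dq1
[0.01, 0.0, -0.019] [0.0, -0.327, 0.0] e0.0 dq1
[0.01, -0.0, -0.019] [0.0, -0.327, 0.0] e0.0 dq1
[0.011, 0.0, -0.019] [-0.0, -0.327, 0.0] e0.0 dq1
[0.011, -0.0, -0.019] [-0.0, -0.327, -0.0] e0.0 dq1
[0.011, -0.0, -0.019] [0.0, -0.327, 0.0] e0.0 dq1
[0.011, 0.0, -0.019] [-0.0, -0.327, -0.0] e0.0 dq1
[0.011, -0.0, -0.019] [0.0, -0.327, -0.0] e0.0 dq1
[0.011, 0.0, -0.019] [0.0, -0.327, 0.0] e0.0 dq1
[0.011, -0.0, -0.02] [0.0, -0.327, 0.0] e0.0 dq1
[0.011, -0.0, -0.02] [-0.0, -0.327, -0.0] e0.0 dq1
from lip [ 0.572 -0.057  0.115] yaw 75.0 th 94.0
[0.008, -0.0, -0.02] [0.0, -0.327, 0.0] e0.0 dq1
[0.008, 0.0, -0.02] [0.0, -0.327, 0.0] e0.0 dq1
[0.008, -0.0, -0.02] [0.0, -0.327, 0.0] e0.0 dq1
[0.008, 0.0, -0.02] [0.0, -0.327, -0.0] e0.0 dq1
[0.008, 0.0, -0.02] [0.0, -0.327, 0.0] e0.0 dq1
[0.008, 0.0, -0.02] [-0.0, -0.327, -0.0] e0.0 dq1
[0.008, 0.0, -0.02] [-0.0, -0.327, 0.0] e0.0 dq1
[0.008, -0.0, -0.02] [0.0, -0.327, 0.0] e0.0 dq1
[  38.   45.  -18.   39. -107.  107.]
```

View pics/p4.png

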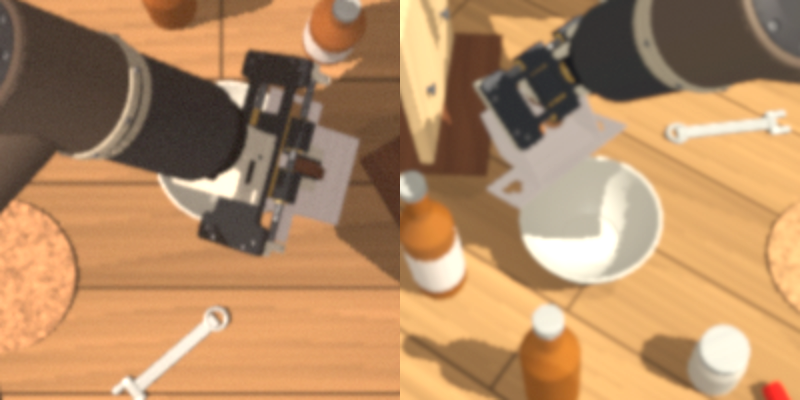

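The tin is tipped 58° above the near side of the bowl with no spill. In the scene view, the lip's middle is near full-frame (318,182). I'll check that against the model.

```bash
python3 - <<'E'
from go import *
s=ld('scene4');y=np.array([-np.sin(np.radians(75)),np.cos(np.radians(75)),0]);l=np.array([.573,-.057,.149])
print(proj(s,np.array([l,l+.086*y,l-.086*y,[.58,-.028,.07]])).round(0).tolist(), 'seen wings', [((610-400)/2+240,125/2+100),((495-400)/2+240,195/2+100)])
E
```

```text
[[327.0, 182.0], [353.0, 163.0], [299.0, 204.0], [335.0, 206.0]] seen wings [(345.0, 162.5), (287.5, 197.5)]
```

Both wing corners agree with the model, so I'll pour.

>>> play_rows(rows=[{"slide": [0.027,0,-0.011],"delta_rot": [0,-0.488,0],"fingers": -1},{"slide": [0.028,0,-0.012],"delta_rot": [0,-0.488,0],"fingers": -1},{"slide": [0.028,0,-0.012],"delta_rot": [0,-0.488,0],"fingers": -1},{"slide": [0.029,0,-0.013],"delta_rot": [0,-0.488,0],"fingers": -1},{"slide": [0.03,0,-0.013],"delta_rot": [0,-0.488,0],"fingers": -1},{"slide": [0.03,0,-0.014],"delta_rot": [0,-0.488,0],"fingers": -1},{"slide": [0.031,0,-0.015],"delta_rot": [0,-0.488,0],"fingers": -1},{"slide": [0.032,0,-0.016],"delta_rot": [0,-0.488,0],"fingers": -1}])

```text
time_s: 21.58
tcp_pos: [0.5652, -0.0853, 0.2429]
eef_rot: [179.9, 56.0, 74.7]
contact_force: [1.0, -0.2, -2.7]
gripper_width: 0.014
gripper_force: 50.0
```

>>> play_rows(rows=[{"slide": [0.01,0,-0.019],"delta_rot": [0,-0.327,0],"fingers": -1},{"slide": [0.01,0,-0.019],"delta_rot": [0,-0.327,0],"fingers": -1},{"slide": [0.01,0,-0.019],"delta_rot": [0,-0.327,0],"fingers": -1},{"slide": [0.01,0,-0.019],"delta_rot": [0,-0.327,0],"fingers": -1},{"slide": [0.011,0,-0.019],"delta_rot": [0,-0.327,0],"fingers": -1},{"slide": [0.011,0,-0.019],"delta_rot": [0,-0.327,0],"fingers": -1},{"slide": [0.011,0,-0.019],"delta_rot": [0,-0.327,0],"fingers": -1},{"slide": [0.011,0,-0.019],"delta_rot": [0,-0.327,0],"fingers": -1}])

```text
time_s: 22.58
tcp_pos: [0.5719, -0.0603, 0.2431]
eef_rot: [179.8, 68.0, 74.6]
contact_force: [0.6, -0.3, -1.5]
gripper_width: 0.0137
gripper_force: 50.0
```

>>> play_rows(rows=[{"slide": [0.011,0,-0.019],"delta_rot": [0,-0.327,0],"fingers": -1},{"slide": [0.011,0,-0.019],"delta_rot": [0,-0.327,0],"fingers": -1},{"slide": [0.011,0,-0.02],"delta_rot": [0,-0.327,0],"fingers": -1},{"slide": [0.011,0,-0.02],"delta_rot": [0,-0.327,0],"fingers": -1},{"slide": [0.008,0,-0.02],"delta_rot": [0,-0.327,0],"fingers": -1},{"slide": [0.008,0,-0.02],"delta_rot": [0,-0.327,0],"fingers": -1},{"slide": [0.008,0,-0.02],"delta_rot": [0,-0.327,0],"fingers": -1},{"slide": [0.008,0,-0.02],"delta_rot": [0,-0.327,0],"fingers": -1}])

```text
time_s: 23.58
tcp_pos: [0.5787, -0.0352, 0.239]
eef_rot: [179.5, 80.0, 74.4]
contact_force: [-0.0, 0.1, -1.8]
gripper_width: 0.0135
gripper_force: 50.0
```

>>> play_rows(rows=[{"slide": [0.008,0,-0.02],"delta_rot": [0,-0.327,0],"fingers": -1},{"slide": [0.008,0,-0.02],"delta_rot": [0,-0.327,0],"fingers": -1},{"slide": [0.008,0,-0.02],"delta_rot": [0,-0.327,0],"fingers": -1},{"slide": [0.008,0,-0.02],"delta_rot": [0,-0.327,0],"fingers": -1},{"slide": [0,0,0],"delta_rot": [0,0,0],"fingers": -1},{"slide": [0,0,0],"delta_rot": [0,0,0],"fingers": -1},{"slide": [0,0,0],"delta_rot": [0,0,0],"fingers": -1}])

```text
time_s: 24.45
tcp_pos: [0.5819, -0.0234, 0.2362]
eef_rot: [178.7, 85.8, 73.5]
contact_force: [-0.7, 0.2, -2.5]
gripper_width: 0.0135
gripper_force: 50.0
```

```bash
python3 - <<'E'
from go import *
L=bowl-.03*u(75);s=save();print(s['tcp_pos'],s['contact_force'],s['joints'].round(0))
for n in('top','scene'): cap(n,n+'5')
cv2.imwrite('pics/p5.png',cv2.convertScaleAbs(np.hstack([cv2.resize(i,None,fx=2,fy=2) for i in(ld('top5')['image'][130:330,200:400],ld('scene5')['image'][100:300,240:440])]),alpha=1.4))
E
```

```text
[ 0.58191875 -0.02341742  0.23623323] [-0.71056416  0.20337355 -2.50453776] [  38.   45.  -18.   39. -107.  107.]
```

View pics/p5.png

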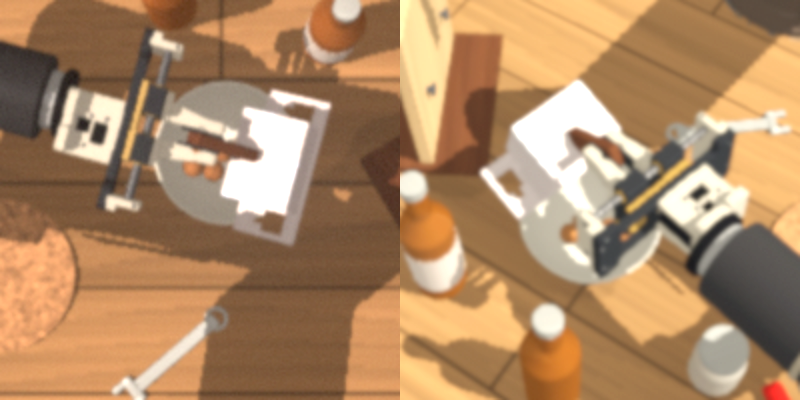

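Several knobs are visible in the bowl, near top-view crop (205,170). I'll average the force readings to see whether the tin is empty (about 1.6 N) or not.

```bash
python3 - <<'E'
from go import *
f=[]
for i in range(14): r.capture('top');f.append(r.get_state()['contact_force'][2])
print(np.mean(f),np.std(f))
L=bowl-.03*u(75)
rows([((L[0],L[1],.125),75,85,4),((L[0]-.02,L[1]-.03,.2),75,40,9),((.52,-.02,.24),65,10,8)])
E
```

```text
-1.6916927960127832 0.5238434136611475
now [ 0.5819 -0.0233  0.2359] [179.   85.9  73.8] t 25.25 [ 0.2  0.3 -2.2]
from lip [ 0.572 -0.058  0.115] yaw 74.8 th 105.9
[-0.04, -0.001, 0.07] [-0.007, 1.137, -0.017] e0.0 dq3
[-0.04, -0.001, 0.068] [-0.009, 1.137, -0.002] e0.0 dq3
[-0.039, -0.001, 0.067] [-0.009, 1.137, -0.003] e0.0 dq3
[-0.039, -0.001, 0.065] [-0.009, 1.137, -0.004] e0.0 dq3
from lip [ 0.572 -0.057  0.125] yaw 75.0 th 85.0
[-0.084, -0.009, 0.069] [-0.0, 1.091, -0.0] e0.0 dq4
[-0.084, -0.009, 0.064] [0.0, 1.091, -0.0] e0.0 dq3
[-0.083, -0.009, 0.058] [-0.0, 1.091, -0.0] e0.0 dq3
[-0.082, -0.009, 0.053] [0.0, 1.091, -0.0] e0.0 dq3
[-0.08, -0.009, 0.048] [0.0, 1.091, 0.0] e0.0 dq3
[-0.078, -0.009, 0.043] [-0.0, 1.091, -0.0] e0.0 dq4
[-0.076, -0.009, 0.039] [0.0, 1.091, 0.0] e0.0 dq4
[-0.073, -0.009, 0.034] [0.0, 1.091, 0.0] e0.0 dq5
[-0.069, -0.009, 0.03] [-0.0, 1.091, -0.0] e0.0 dq5
from lip [ 0.552 -0.087  0.2  ] yaw 75.0 th 40.0
[0.015, -0.055, 0.005] [0.085, 0.818, 0.259] e0.0 dq3
[0.017, -0.057, 0.007] [0.068, 0.818, 0.264] e0.0 dq3
[0.019, -0.058, 0.01] [0.05, 0.818, 0.268] e0.0 dq3
[0.021, -0.06, 0.012] [0.033, 0.818, 0.271] e0.0 dq3
[0.023, -0.061, 0.015] [0.015, 0.818, 0.272] e0.0 dq4
[0.024, -0.063, 0.018] [-0.003, 0.818, 0.273] e0.0 dq4
[0.025, -0.064, 0.021] [-0.021, 0.818, 0.272] e0.0 dq4
[0.026, -0.065, 0.023] [-0.039, 0.818, 0.27] e0.0 dq4
[ -0.   1. -16. -10. -69. 158.]
```

```bash
python3 - <<'E' | grep -v "^now"
from go import *
L=bowl-.03*u(75)
rows([((L[0]-.02,L[1]-.05,.17),75,70,8),((L[0]-.04,L[1]-.07,.22),75,37,8)])
mat=np.array([.422,.267,.006])
for yaw in range(-180,181,20):
    o=[]
    for dz in(0,.08):
        p,R=tcp_of(mat+.045*u(yaw)+[0,0,.075+dz],yaw,0);b=ik(p,R,x,6);o.append(b[0].round(0).astype(int).tolist() if b else None)
    print(yaw,o)
E
```

```text
from lip [ 0.572 -0.058  0.115] yaw 74.8 th 105.9
[-0.07, -0.006, 0.103] [-0.003, 0.978, -0.016] e0.0 dq4
[-0.073, -0.006, 0.099] [-0.005, 0.978, -0.001] e0.0 dq4
[-0.075, -0.006, 0.094] [-0.005, 0.978, -0.001] e0.0 dq3
[-0.078, -0.006, 0.09] [-0.004, 0.978, -0.002] e0.0 dq3
[-0.08, -0.006, 0.086] [-0.004, 0.978, -0.002] e0.0 dq3
[-0.081, -0.006, 0.081] [-0.004, 0.978, -0.002] e0.0 dq3
[-0.083, -0.006, 0.076] [-0.004, 0.978, -0.003] e0.0 dq3
[-0.084, -0.006, 0.071] [-0.004, 0.978, -0.003] e0.0 dq3
from lip [ 0.552 -0.107  0.17 ] yaw 75.0 th 70.0
[-0.064, -0.012, 0.046] [-0.0, 0.9, 0.0] e0.0 dq3
[-0.064, -0.012, 0.043] [0.0, 0.9, -0.0] e0.0 dq3
[-0.062, -0.012, 0.04] [0.0, 0.9, 0.0] e0.0 dq3
[-0.061, -0.012, 0.037] [0.0, 0.9, 0.0] e0.0 dq3
[-0.059, -0.012, 0.034] [0.0, 0.9, -0.0] e0.0 dq4
[-0.058, -0.012, 0.031] [0.0, 0.9, 0.0] e0.0 dq4
[-0.056, -0.012, 0.028] [-0.0, 0.9, -0.0] e0.0 dq4
[-0.053, -0.012, 0.026] [0.0, 0.9, 0.0] e0.0 dq4
[  7.   7. -17.  16. -73. 152.]
-180 [[39, 29, -3, -13, -74, -123], [39, 25, 1, -12, -82, -125]]
-160 [[44, 31, -2, -8, -75, -111], [44, 27, 2, -8, -84,
[... 261 characters left out ...]
4, 18, -34, 18, -53, -57], [74, 13, -28, 16, -64, -53]]
-40 [[78, 12, -45, 25, -45, -48], [79, 6, -38, 21, -57, -42]]
-20 [[79, 6, -56, 35, -36, -39], [82, -1, -48, 26, -50, -30]]
0 [None, [81, -8, -56, 29, -43, -13]]
20 [None, None]
40 [None, [66, -15, -56, 16, -32, 52]]
60 [[50, -2, -50, -9, -23, 107], [51, -10, -44, -5, -37, 103]]
80 [[36, 4, -36, -23, -37, 152], [37, -3, -32, -19, -47, 145]]
100 [None, [30, 5, -23, -22, -57, 171]]
120 [[28, 17, -19, -24, -57, -164], [29, 12, -15, -22, -66, -169]]
140 [[30, 22, -12, -21, -64, -150], [30, 17, -8, -20, -73, -153]]
160 [[34, 26, -7, -17, -70, -136], [34, 22, -3, -16, -78, -139]]
180 [[39, 29, -3, -13, -74, -123], [39, 25, 1, -12, -82, -125]]
```

```bash
python3 - <<'E' | grep -v "^now"
from go import *
rows([((.565,-.065,.17),75,70,8),((.44,.05,.24),75,26,12)])
E
```

```text
from lip [ 0.572 -0.058  0.115] yaw 74.8 th 105.9
[-0.067, -0.005, 0.066] [-0.003, 0.978, -0.016] e0.0 dq3
[-0.067, -0.005, 0.063] [-0.005, 0.978, -0.001] e0.0 dq3
[-0.067, -0.005, 0.059] [-0.005, 0.978, -0.001] e0.0 dq3
[-0.067, -0.005, 0.055] [-0.004, 0.978, -0.002] e0.0 dq3
[-0.066, -0.004, 0.052] [-0.004, 0.978, -0.002] e0.0 dq3
[-0.065, -0.004, 0.048] [-0.004, 0.978, -0.002] e0.0 dq3
[-0.064, -0.004, 0.045] [-0.004, 0.978, -0.003] e0.0 dq3
[-0.062, -0.004, 0.042] [-0.004, 0.978, -0.003] e0.0 dq3
from lip [ 0.565 -0.065  0.17 ] yaw 75.0 th 70.0
[-0.019, -0.084, -0.008] [-0.0, 0.8, 0.0] e0.0 dq3
[-0.015, -0.084, -0.008] [0.0, 0.8, 0.0] e0.0 dq3
[-0.012, -0.084, -0.007] [-0.0, 0.8, -0.0] e0.0 dq3
[-0.008, -0.084, -0.007] [0.0, 0.8, 0.0] e0.0 dq2
[-0.004, -0.084, -0.006] [0.0, 0.8, 0.0] e0.0 dq2
[-0.001, -0.084, -0.005] [0.0, 0.8, 0.0] e0.0 dq2
[0.003, -0.084, -0.004] [-0.0, 0.8, -0.0] e0.0 dq2
[0.006, -0.084, -0.003] [0.0, 0.8, 0.0] e0.0 dq2
[0.01, -0.084, -0.001] [0.0, 0.8, 0.0] e0.0 dq2
[0.013, -0.084, 0.001] [0.0, 0.8, 0.0] e0.0 dq3
[0.016, -0.084, 0.003] [0.0, 0.8, 0.0] e0.0 dq3
[0.019, -0.084, 0.005] [0.0, 0.8, 0.0] e0.0 dq3
[ 24.  -7. -24.   5. -76. 140.]
```

>>> play_rows(rows=[{"slide": [-0.067,-0.005,0.066],"delta_rot": [0,0.978,0],"fingers": -1},{"slide": [-0.067,-0.005,0.063],"delta_rot": [0,0.978,0],"fingers": -1},{"slide": [-0.067,-0.005,0.059],"delta_rot": [0,0.978,0],"fingers": -1},{"slide": [-0.067,-0.005,0.055],"delta_rot": [0,0.978,0],"fingers": -1},{"slide": [-0.066,-0.004,0.052],"delta_rot": [0,0.978,0],"fingers": -1},{"slide": [-0.065,-0.004,0.048],"delta_rot": [0,0.978,0],"fingers": -1},{"slide": [-0.064,-0.004,0.045],"delta_rot": [0,0.978,0],"fingers": -1},{"slide": [-0.062,-0.004,0.042],"delta_rot": [0,0.978,0],"fingers": -1}])

```text
time_s: 26.25
tcp_pos: [0.5536, -0.1055, 0.2894]
eef_rot: [179.9, 49.9, 74.7]
contact_force: [0.2, -0.3, -1.2]
gripper_width: 0.0138
gripper_force: 50.0
```

>>> play_rows(rows=[{"slide": [-0.019,-0.084,-0.008],"delta_rot": [0,0.8,0],"fingers": -1},{"slide": [-0.015,-0.084,-0.008],"delta_rot": [0,0.8,0],"fingers": -1},{"slide": [-0.012,-0.084,-0.007],"delta_rot": [0,0.8,0],"fingers": -1},{"slide": [-0.008,-0.084,-0.007],"delta_rot": [0,0.8,0],"fingers": -1},{"slide": [-0.004,-0.084,-0.006],"delta_rot": [0,0.8,0],"fingers": -1},{"slide": [-0.001,-0.084,-0.005],"delta_rot": [0,0.8,0],"fingers": -1}])

```text
time_s: 27.0
tcp_pos: [0.4795, -0.0876, 0.2998]
eef_rot: [179.9, 27.9, 74.8]
contact_force: [-0.0, -0.1, -0.8]
gripper_width: 0.0136
gripper_force: 50.0
```

>>> play_rows(rows=[{"slide": [0.003,-0.084,-0.004],"delta_rot": [0,0.8,0],"fingers": -1},{"slide": [0.006,-0.084,-0.003],"delta_rot": [0,0.8,0],"fingers": -1},{"slide": [0.01,-0.084,-0.001],"delta_rot": [0,0.8,0],"fingers": -1},{"slide": [0.013,-0.084,0.001],"delta_rot": [0,0.8,0],"fingers": -1},{"slide": [0.016,-0.084,0.003],"delta_rot": [0,0.8,0],"fingers": -1},{"slide": [0.019,-0.084,0.005],"delta_rot": [0,0.8,0],"fingers": -1}])

```text
time_s: 27.75
tcp_pos: [0.4089, -0.0582, 0.2966]
eef_rot: [180.0, 5.9, 74.8]
contact_force: [0.1, -0.8, -1.8]
gripper_width: 0.0136
gripper_force: 50.0
```

```bash
python3 - <<'E'
from go import *
for n in('top','scene'): cap(n,n+'6')
cv2.imwrite('pics/p6.png',cv2.convertScaleAbs(np.hstack([cv2.resize(i,None,fx=2,fy=2) for i in(ld('top6')['image'][130:330,190:390],ld('scene6')['image'][110:310,290:490])]),alpha=1.4))
mat=np.array([.422,.267,.006]);lp=mat+.045*u(70)
rows([((lp[0],lp[1]-.06,.22),72,0,10),((lp[0],lp[1],.115),70,0,6)])
E
```

```text
now [ 0.4086 -0.0587  0.2973] [179.9   5.9  74.8] t 27.85 [ 0.5 -0.2 -0.3]
from lip [0.438 0.05  0.241] yaw 74.8 th 25.9
[0.116, -0.039, 0.036] [0.028, 0.564, 0.058] e0.0 dq2
[0.116, -0.04, 0.042] [0.002, 0.564, 0.06] e0.0 dq2
[0.115, -0.041, 0.048] [-0.001, 0.564, 0.06] e0.0 dq2
[0.114, -0.041, 0.054] [-0.003, 0.564, 0.06] e0.0 dq2
[0.113, -0.042, 0.059] [-0.006, 0.564, 0.06] e0.0 dq2
[0.112, -0.043, 0.065] [-0.009, 0.564, 0.06] e0.0 dq2
[0.11, -0.043, 0.071] [-0.011, 0.564, 0.059] e0.0 dq2
[0.108, -0.044, 0.076] [-0.014, 0.564, 0.059] e0.0 dq3
[0.106, -0.044, 0.081] [-0.017, 0.564, 0.058] e0.0 dq3
[0.104, -0.045, 0.087] [-0.019, 0.564, 0.057] e0.0 dq3
from lip [0.437 0.249 0.22 ] yaw 72.0 th 0.0
[0.02, -0.025, 0.131] [-0.025, 0.0, 0.068] e0.0 dq3
[0.02, -0.026, 0.131] [-0.025, 0.0, 0.068] e0.0 dq3
[0.019, -0.026, 0.131] [-0.025, -0.0, 0.068] e0.0 dq3
[0.019, -0.027, 0.131] [-0.025, 0.0, 0.068] e0.0 dq3
[0.019, -0.027, 0.131] [-0.025, 0.0, 0.068] e0.0 dq3
[0.019, -0.027, 0.131] [-0.025, -0.0, 0.068] e0.0 dq3
[ 42.  -3. -41. -16. -35. 130.]
```

View pics/p6.png

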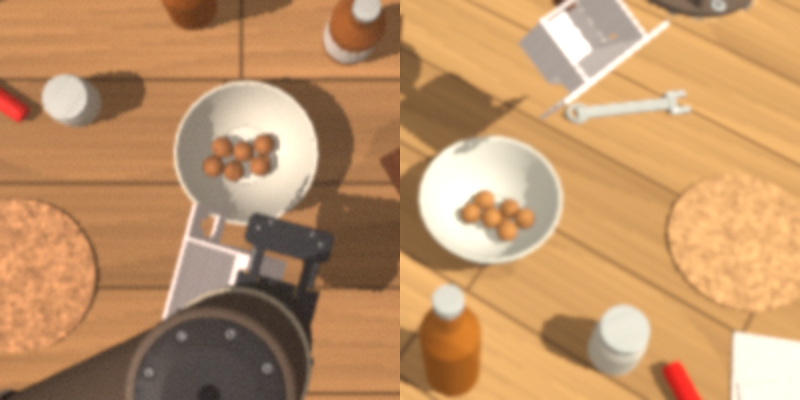

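All six knobs are in the bowl, at about (240,155) in the top crop, the tin is empty and the bowl hasn't moved. Next is the mat.

>>> play_rows(rows=[{"slide": [0.116,-0.039,0.036],"delta_rot": [0.01,0.564,0.06],"fingers": -1},{"slide": [0.116,-0.04,0.042],"delta_rot": [0,0.564,0.06],"fingers": -1},{"slide": [0.115,-0.041,0.048],"delta_rot": [0,0.564,0.06],"fingers": -1},{"slide": [0.114,-0.041,0.054],"delta_rot": [0,0.564,0.06],"fingers": -1},{"slide": [0.113,-0.042,0.059],"delta_rot": [-0.006,0.564,0.06],"fingers": -1}])

```text
time_s: 28.48
tcp_pos: [0.404, 0.034, 0.259]
eef_rot: [180.0, -7.1, 73.4]
contact_force: [0.2, -0.3, -1.7]
gripper_width: 0.0137
gripper_force: 50.0
```

>>> play_rows(rows=[{"slide": [0.112,-0.043,0.065],"delta_rot": [-0.009,0.564,0.06],"fingers": -1},{"slide": [0.11,-0.043,0.071],"delta_rot": [-0.011,0.564,0.06],"fingers": -1},{"slide": [0.108,-0.044,0.076],"delta_rot": [-0.014,0.564,0.06],"fingers": -1},{"slide": [0.106,-0.044,0.081],"delta_rot": [-0.017,0.564,0.058],"fingers": -1},{"slide": [0.104,-0.045,0.087],"delta_rot": [-0.019,0.564,0.057],"fingers": -1}])

```text
time_s: 29.1
tcp_pos: [0.3994, 0.1308, 0.2204]
eef_rot: [180.0, -20.0, 72.0]
contact_force: [-0.3, 0.7, -1.3]
gripper_width: 0.0134
gripper_force: 50.0
```

>>> play_rows(rows=[{"slide": [0.02,-0.025,0.131],"delta_rot": [-0.025,0,0.068],"fingers": -1},{"slide": [0.02,-0.026,0.131],"delta_rot": [-0.025,0,0.068],"fingers": -1},{"slide": [0.019,-0.026,0.131],"delta_rot": [-0.025,0,0.068],"fingers": -1},{"slide": [0.019,-0.027,0.131],"delta_rot": [-0.025,0,0.068],"fingers": -1},{"slide": [0.019,-0.027,0.131],"delta_rot": [-0.025,0,0.068],"fingers": -1},{"slide": [0.019,-0.027,0.131],"delta_rot": [-0.025,0,0.068],"fingers": -1}])

```text
time_s: 29.85
tcp_pos: [0.3952, 0.1914, 0.1152]
eef_rot: [180.0, -19.9, 70.0]
contact_force: [0.4, 0.5, -2.5]
gripper_width: 0.0136
gripper_force: 50.0
```

```bash
python3 - <<'E'
from go import *
mat=np.array([.422,.267,.006]);lp=mat+.045*u(70)
rows([((lp[0],lp[1],.088),70,0,4)])
for n in('top','scene'): cap(n,n+'7')
cv2.imwrite('pics/p7.png',cv2.convertScaleAbs(np.hstack([cv2.resize(i,None,fx=2,fy=2) for i in(ld('top7')['image'][180:380,120:320],ld('scene7')['image'][110:310,350:550])]),alpha=1.4))
E
```

```text
now [0.3952 0.1914 0.1152] [180.  -19.9  70. ] t 29.85 [ 0.4  0.5 -2.5]
from lip [0.438 0.31  0.113] yaw 70.0 th 0.1
[-0.016, -0.001, 0.039] [0.008, 0.004, 0.005] e0.0 dq1
[-0.016, -0.001, 0.039] [-0.001, 0.004, 0.001] e0.0 dq1
[-0.016, -0.001, 0.039] [-0.001, 0.004, 0.001] e0.0 dq1
[-0.016, -0.001, 0.039] [-0.001, 0.004, 0.001] e0.0 dq1
[ 42.   0. -42. -18. -31. 132.]
```

View pics/p7.png

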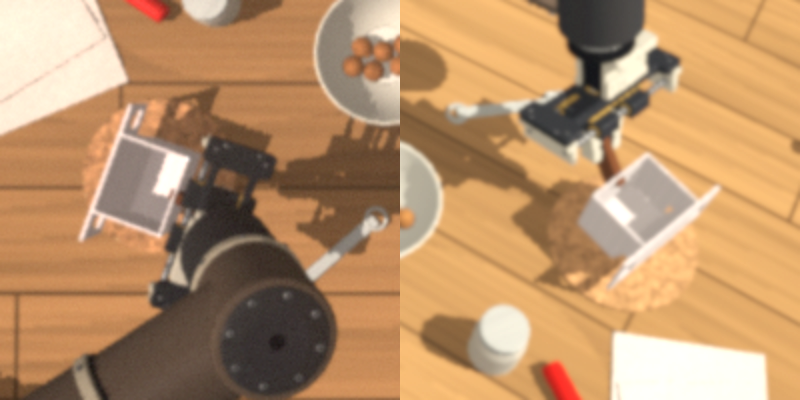

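The empty tin hangs upright over the mat, centred near (148,185) in the top crop with the mat centre at (160,176). Lowering it.

>>> play_rows(rows=[{"slide": [-0.016,0,0.039],"delta_rot": [0,0,0],"fingers": -1},{"slide": [-0.016,0,0.039],"delta_rot": [0,0,0],"fingers": -1},{"slide": [-0.016,0,0.039],"delta_rot": [0,0,0],"fingers": -1},{"slide": [-0.016,0,0.039],"delta_rot": [0,0,0],"fingers": -1},{"slide": [0,0,0],"delta_rot": [0,0,0],"fingers": -1}])

```text
time_s: 30.58
tcp_pos: [0.3949, 0.1893, 0.09]
eef_rot: [180.0, -19.8, 70.0]
contact_force: [-0.7, 1.5, -2.4]
gripper_width: 0.0137
gripper_force: 50.0
```

>>> play_rows(rows=[{"slide": [-0.005,0,0.0125],"delta_rot": [0,0,0],"fingers": -1},{"slide": [-0.005,0,0.0125],"delta_rot": [0,0,0],"fingers": -1},{"slide": [0,0,0],"delta_rot": [0,0,0],"fingers": -1}])

```text
time_s: 30.95
tcp_pos: [0.395, 0.1895, 0.0865]
eef_rot: [179.9, -19.9, 70.1]
contact_force: [0.0, -0.8, -1.2]
gripper_width: 0.0135
gripper_force: 50.0
```

>>> play_rows(rows=[{"slide": [-0.003,0,0.007],"delta_rot": [0,0,0],"fingers": -1},{"slide": [-0.003,0,0.007],"delta_rot": [0,0,0],"fingers": -1},{"slide": [0,0,0],"delta_rot": [0,0,0],"fingers": -1}])

```text
time_s: 31.32
tcp_pos: [0.3952, 0.1895, 0.0845]
eef_rot: [179.9, -19.9, 70.1]
contact_force: [-0.1, -0.8, 1.9]
gripper_width: 0.0136
gripper_force: 50.0
```

>>> play_rows(rows=[{"slide": [0,0,0],"delta_rot": [0,0,0],"fingers": -0.6},{"slide": [0,0,0],"delta_rot": [0,0,0],"fingers": -0.2},{"slide": [0,0,0],"delta_rot": [0,0,0],"fingers": -0.1},{"slide": [0,0,0],"delta_rot": [0,0,0],"fingers": 0},{"slide": [0,0,0],"delta_rot": [0,0,0],"fingers": 0}])

```text
time_s: 31.95
tcp_pos: [0.395, 0.1894, 0.0843]
eef_rot: [179.9, -19.9, 70.1]
contact_force: [-0.1, -0.2, 0.5]
gripper_width: 0.0433
gripper_force: 0.0
```

>>> play_rows(rows=[{"slide": [0,0,-0.1],"delta_rot": [0,0,0],"fingers": 0},{"slide": [0,0,-0.15],"delta_rot": [0,0,0],"fingers": 0},{"slide": [0,0,-0.15],"delta_rot": [0,0,0],"fingers": 0},{"slide": [0,0,-0.2],"delta_rot": [0,0,0],"fingers": 0},{"slide": [0,0,-0.2],"delta_rot": [0,0,0],"fingers": 0},{"slide": [0,0,-0.1],"delta_rot": [0,0,0],"fingers": 0},{"slide": [0,0,0],"delta_rot": [0,0,0],"fingers": 0},{"slide": [0,0,0],"delta_rot": [0,0,0],"fingers": 0}])

```text
time_s: 32.95
tcp_pos: [0.379, 0.1463, 0.2105]
eef_rot: [180.0, -19.8, 70.1]
contact_force: [-1.0, 0.5, -0.5]
gripper_width: 0.0434
gripper_force: 0.0
```

```bash
python3 - <<'E'
from go import *
for n in('top','scene'): cap(n,n+'8')
cv2.imwrite('pics/p8.png',cv2.convertScaleAbs(np.hstack([cv2.resize(i,None,fx=1.6,fy=1.6) for i in(ld('top8')['image'][120:370,120:370],ld('scene8')['image'][110:360,300:550])]),alpha=1.4))
E
```

```text
(no output)
```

View pics/p8.png

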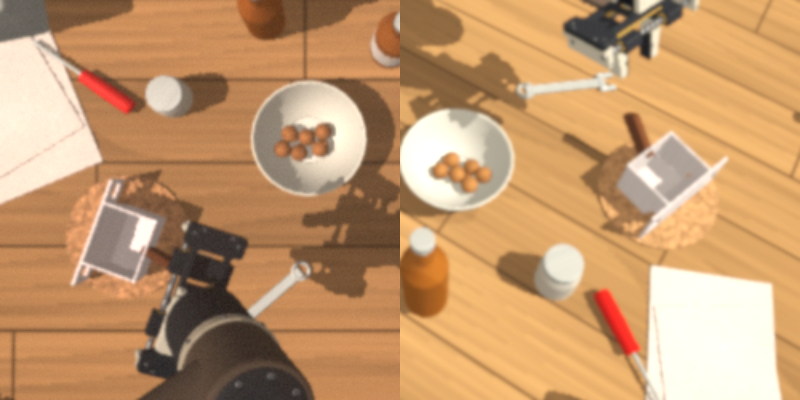

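The tin stands upright on the mat, near (122,240) in the top crop, with the gripper well clear. The bowl holds six knobs, and the jar and bottles in view are standing. Handing in.

```bash
python3 -c "
from plant import r
print(r.close_job())"
```

```text
the job is handed in; nothing more can be done
None
```

I handed the job in at about 33 s of the 69 s allowed: the tin is off the board, all six knobs are in the bowl, and the empty tin stands upright and released on the cork mat. The last pictures showed the bowl in place and nothing knocked over; the hand-in call returned no verdict.

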